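Press a nested pair of cups together in the pinned leaf jig

TASK

Make up the double-walled grasp-test cup: nest the loose grey cup upright inside the grey cup standing in the press jig, swing the jig's hinged bar down over the pair, and push the red-handled locking pin all the way through the aligned holes of the fork and the bar. Then press the bar right down, as far as it will go, and finish while still pressing on it with the gripper, so that the cups stay squeezed together on their adhesive disc. Leave the other things on the table where they are.

Things in the scene. Friction and masses are not known exactly. Their poses are not given: they have to be found in the camera images.
- loose_cup: dark grey weighted plastic cup, mouth up on the table, 0.1 to 0.17 kg: 55 mm tall, outside diameter 40 mm at the bottom, 56 mm at 41 mm up, then a straight rim band 62 mm in diameter from 43 mm up (grip it there from above). Wall 2.5 mm, solid bottom 18 mm thick. Origin: centre of its underside, z up. Nested, it stands 18 mm above the cup below, with 1 mm play all round
- base_cup: dark grey cup of the same shape and size, a yellow adhesive disc (26 mm) on its inner floor, standing loose in a low steel locating ring (60 mm outside, 8 mm high) on the jig's base plate; it stays there. Origin: centre of its underside, 12 mm above the table; its rim is 67 mm above the table
- jig: press jig fixed to the table: base plate 230 (x) by 130 (y) by 12 mm. Origin: on the table below the centre of the locating ring; z up, x from fork to hinge, y along the hinge axis and pin holes. Hinge cheeks at x = 90 mm (80 mm wide, 105 mm high). Fork post at x = -85 mm: 34 mm in x, 39 mm in y, 111 mm high, two ears 10 mm thick with a 19 mm gap between
- bar (a joint): angle of the hinged press bar, rad: 0 = right down on its stop, level; about 0.02 = resting on its sprung plunger on nested cups; grows as it opens; 2.3 = leaning right back. Stiff damped hinge: open, it stays where left; pushed over from its back to below about 0.7 rad it sinks shut by itself in about 2 s. About 7 N on the pad press it from 0.02 to 0; let go, it comes up again, pin or no pin
- hinge (a point): fixed point in the middle of the bar's hinge axis, 90 mm from the jig's origin along its x and 94 mm above the table
- bar_pad (a point): centre of the top of a black rubber pad (26 mm in diameter, 6 mm high) on the bar's back (the face away from the cups, upper when shut), where one presses: 115 mm from the hinge axis along the bar, 10 mm off its middle plane; 104 mm above the table with the bar down. The bar's plate is 50 mm wide and 8 mm thick and ends 132 mm from the hinge
- bar_end (a point): outer end of the bar, 190 mm from the hinge axis on its middle plane. A 16 mm wide neck leads to an eye block at the end, 30 mm long, 16 mm thick and 26 mm high, that drops between the fork's ears; a slot through it, 12 mm wide and 17 mm high, lines up with the fork holes both at rest on the plunger and pressed down
- plunger (a joint): travel of the sprung steel plunger on the bar's under side, m: 0 = out, 0.002 = pushed in by nested cups with the bar right down. It stands 90 mm from the hinge, 18 mm in diameter, 44 mm out from the bar, with a rubber ball end that presses on the upper cup's inner floor
- fork_hole (a point): point midway between the fork's ears on the common axis of their two round holes (13 mm in diameter, axis along the jig's y, 94 mm above the table); the ears' outer faces lie 19.5 mm from it on either side. The pin may enter from either side
- pin: locking pin lying on the table, 0.05 kg: steel shank 9 mm in diameter, 52 mm long, the last 10 mm tapering to 4 mm; behind it an upright red plastic grip tab 26 mm long, 16 mm wide, 34 mm high, whose front face stops against the fork's ear. Origin: mid-length, at the underside; x along the shank to the tip, z up. Shank axis 4.5 mm above the underside; tab from x = -39 to -13 mm
- pin_tip (a point): tip of the pin, on its axis, 39 mm ahead of the pin's origin
- pin_mid (a point): point on the pin's axis 19.5 mm ahead of the tab's front face; with the pin fully home it lies at the fork_hole point, the tab touching the ear
- response_box: bystander: grey response box with a white and a blue key, 110 x 190 x 47 mm; origin at the centre of its underside
- disc_tin: bystander: flat round aluminium tin with a yellow spot on its lid, 71 mm in diameter, 30 mm high; origin at the centre of its underside
- mouse: bystander: white computer mouse, 100 x 58 x 34 mm; origin at the centre of its underside

How it is judged (in metres and radians):
On the way, in this order (a step that is already met when the one before it is completed fails the run):
1. the loose cup is nested upright in the cup in the jig (horizontal distance between loose_cup and base_cup below 0.004 m and z of loose_cup in the frame of base_cup between 0.014 and 0.021 m and angle between each of loose_cup, base_cup's own z axis and vertical below 0.08 rad and z of loose_cup in the frame of jig above 0.025 m and horizontal distance between base_cup and jig below 0.006 m), for 0.2 s.
2. the bar is closed over the nested cups (all of step 1 and value of joint bar below 0.045 rad), for 0.2 s.
3. the pin is pushed home through the fork and the closed bar (all of step 2 and distance between pin_mid and fork_hole below 0.006 m and angle between the x axis of pin and the y axis of jig, either way round below 0.2 rad), for 0.2 s.
At the end, for the whole second after the job is handed in: throughout the last second the gripper presses the bar (over 3 N) right down (below 0.009 rad); pin home (mid within 6 mm of the fork's middle, axis within 0.2 rad); loose cup nested upright (centred to 4 mm, 14 to 21 mm above the base cup, tilt under 0.08 rad), base cup in its ring (6 mm) (all of step 1 and distance between pin_mid and fork_hole below 0.006 m and angle between the x axis of pin and the y axis of jig, either way round below 0.2 rad and value of joint bar below 0.009 rad and contact force between any of the fingers, the arm and bar above 3 N); the arm keeps its last pose, push and grip.
It fails at once if the response box is pushed more than 30 mm from its place or tipped (distance of response_box from where it was at the start of the episode above 0.03 m or angle between response_box's own z axis and vertical above 0.3 rad).
It fails at once if the disc tin is pushed more than 30 mm from its place or tipped (distance of disc_tin from where it was at the start of the episode above 0.03 m or angle between disc_tin's own z axis and vertical above 0.3 rad).
It fails at once if the mouse is pushed more than 30 mm from its place or tipped (distance of mouse from where it was at the start of the episode above 0.03 m or angle between mouse's own z axis and vertical above 0.3 rad).
It also fails if it takes over 70 s, if anything falls off the work surface, if the arm or the gripper's body presses on something with over 40 N, if the wrist force passes 120 N, or if a joint passes its speed limit or range.

ROBOT

A 7-joint arm with a two-finger parallel gripper is mounted at the origin on the work surface. World frame = base frame: x ahead of the robot, y to its left, z up, the work surface at z = 0. Lengths are in mm, angles in rad, forces in N, time in s.
With the tool pointing down it reaches from about 400 to 850 mm from the base axis. Payload 4.5 kg.
Tool frame: the origin (TCP) lies at the very end of the fingers, on their centre line; the grasp point (between the pads) lies 19 mm behind it (grasp_offset is the distance from the TCP to the grasp point, in mm); x points along the fingers, y is the direction in which the jaws open and shut, and the axes are right-handed (so a half turn about x gives the same grasp; the last joint's range is limited). The gripper opens to 88 mm and grips with 3 to 60 N. Pads are 18 mm wide; open, the fingers measure 123 mm over their backs; the gripper's body (75 mm by 187 mm) begins 45 mm behind the grasp point.
Start: joints at [-1.305, 0.689, -0.195, 1.565, 0.157, 0.902, -0.215], TCP at [143.559, 608.313, 238.743] pointing down, gripper open.
Joint ranges: [-3.01, 3.01], [-0.46, 2.08], [-1.47, 1.51], [0.13, 2.56], [-1, 4.14], [0.04, 2.09], [-2.66, 2.66]. Speed limits (rad/s): [2.57, 2.57, 3.14, 3.14, 3.14, 3.14, 3.14].

INTERFACE

Orientations are given as a unit quaternion [w, x, y, z].
In Python, from rig import get_obs, capture, get_calibration, sign_off, grasp_offset gives the robot as it stands. The module is installed in compiled form; this text tells all that it offers.
- The arm moves only by the tool play_rows, never from a script. Its arguments are lists of equal length, an entry for each row: "twist": the turn, a rotation vector about the world's x, y, z in rad, a list of three; "dp": the shift along the world's x, y, z in cm, a list of three; "grip": the finger opening in cm, from 0 to 8.81. A call has 1 to 20 rows; each row shifts and turns the commanded pose from where the row before left it; what a row does not reach is not made up. A row lasts 1/8 s, in which the tool goes at most 62.5 mm and 10.7 degrees, less where a joint would pass 70% of its speed; a pose out of reach is approached as far as the arm can. A call is refused whole if a number of a shift passes 6.25 or a number of a turn 0.188, either way. A call with a gripper value outside its range is refused whole. The fingers move at their own pace and stop on an object; the grip force is fixed at half the most. Time passes only in rows, so rows that do not move let the fingers close. It gives the time, the measured TCP pose, the force and the opening at its end, in the units of the state.
- get_obs(): the state, without advancing time (a new reading comes with each control period).
- capture(name): name is "scene" or "top" or "wrist"; returns the picture (420x560x3 uint8, red, green, blue); there is no depth.
- get_calibration(name): a dict with "fov_y" (degrees; the focal length in pixels is half the picture's height over the tangent of half this angle, whatever the lens; pixels are square), "cx", "cy" (the principal point, pixels), "R" (3x3) and "t" (3): a world point X has camera coordinates R X + t; the wrist camera has in their place "tool_from_camera" (4x4, takes a point from camera to tool coordinates, whose origin is the TCP and whose axes are the tool frame's). Camera axes: x right, y down, z forward; pixel columns grow to the right and rows downward; lengths in mm; the calibration is good to about 2 mm. The wrist camera is an equidistant fisheye: a pixel r from the principal point sees the ray r / f radians off the axis. A picture is of the moment at which its call begins: read the wrist's pose just before it. get_calibration takes no time and is no camera call.
- sign_off(): hands the job in, once; it reports no verdict.
The state is a dict: "time_s": time; "qpos": joint angles; "dq": joint speeds; "joint_efforts": joint torques, N m; "position": TCP position; "tool_rot": TCP orientation; "wrist_force": force on the tool from outside, world axes, zero at the start; "wrist_torque": the same for the moment, N m; "width": finger opening in mm.
Only numpy, scipy, OpenCV 4.12 (cv2) and the standard library are available. Lean on these libraries where they do the work, as an engineer would, in place of code of your own. Each camera call takes 0.05 s, during which the arm holds its last target.

## Working session

There is one attempt and no reset: what is moved stays moved. The work goes in short steps, Python scripts to look and compute and a tool call to move; the robot and the scene stay as the last step left them, time stands still between calls to the robot, and variables do not carry over. Pictures are saved under pics/ and viewed, and the job is handed in when it is done.

Besides the shell and the picture viewer there is one more tool, called after "Call:" by a JSON object that holds its "api" and its "payload". play_rows: Moves the arm, as the interface text tells. Its arguments: {"type":"object","properties":{"twist":{"type":"array"},"dp":{"type":"array"},"grip":{"type":"array"}},"required":["twist","dp","grip"]}

```bash
mkdir -p pics; ls
cat > h.py <<'E'
import numpy as np, cv2
from rig import *
def save(n,img): cv2.imwrite(f'pics/{n}.png',cv2.cvtColor(img,cv2.COLOR_RGB2BGR))
def q2R(q):
    from scipy.spatial.transform import Rotation as Ro
    return Ro.from_quat([q[1],q[2],q[3],q[0]]).as_matrix()
def foc(c,H=420): return H/2/np.tan(np.radians(c['fov_y'])/2)
def atz(name,u,v,z):
    c=get_calibration(name);f=foc(c);R=np.array(c['R']);t=np.array(c['t'])
    d=R.T@np.array([(u-c['cx'])/f,(v-c['cy'])/f,1]);o=-R.T@t
    return o+d*(z-o[2])/d[2]
def proj(name,X):
    c=get_calibration(name);f=foc(c);p=np.array(c['R'])@np.array(X,float)+np.array(c['t'])
    return np.array([c['cx']+f*p[0]/p[2],c['cy']+f*p[1]/p[2]])
E
python3 - <<'E'
from h import *
o=get_obs();print(o['time_s'],o['position'],o['tool_rot'],o['width'],o['wrist_force'],grasp_offset)
print(q2R(o['tool_rot']).round(3))
for n in ['scene','top','wrist']:
    save(n+'0',capture(n));print(n,get_calibration(n))
E
```

```text
pics
0.0 [143.47310065 607.66148125 237.89265127] [ 0.70234593  0.08106164  0.70239098 -0.0823779 ] 88.25839734639459 [-0.78858977  0.52980818  0.09097467] 18.700000000000003
[[-0.     0.23   0.973]
 [-0.002  0.973 -0.23 ]
 [-1.    -0.002  0.   ]]
scene {'fov_y': 42.55309104940525, 'cx': 284.16503349111235, 'cy': 209.56060642913172, 'R': array([[ 0.87203811,  0.48907013, -0.01897226],
       [ 0.32764077, -0.61211973, -0.71969505],
       [-0.36359465,  0.62138542, -0.69403104]]), 't': array([-485.5237993 , -128.62279631, 1742.78019363])}
top {'fov_y': 52.91692194853707, 'cx': 274.5849696729736, 'cy': 209.93870448724672, 'R': array([[-0.00749166, -0.99970228, -0.02322112],
       [-0.9982532 ,  0.00883769, -0.05841605],
       [ 0.05860388,  0.02274292, -0.99802222]]), 't': array([  15.13510748,  594.65305879, 1112.05346749])}
wrist {'fov_y': 65.70646984690485, 'cx': 278.5631810654036, 'cy': 207.4649661487304, 'tool_from_camera': array([[-9.36055219e-04, -2.64015665e-01,  9.64517938e-01,
        -1.46187959e+02],
       [ 9.99999428e-01, -7.46658488e-04,  7.66108247e-04,
         6.70862962e-01],
       [ 5.17900926e-04,  9.64518103e-01,  2.64016213e-01,
        -6.80679534e+01],
       [ 0.00000000e+00,  0.00000000e+00,  0.00000000e+00,
         1.00000000e+00]])}
```

View pics/scene0.png

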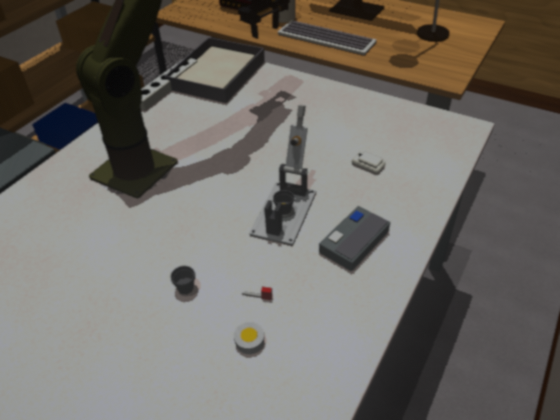

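View pics/top0.png

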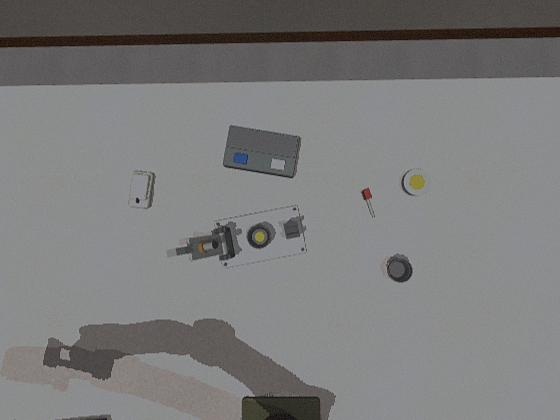

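View pics/wrist0.png

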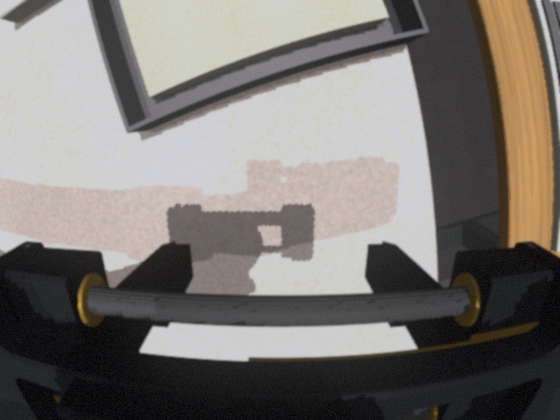

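The scene picture shows the loose cup at (183,280), the pin at (260,293), the tin at (249,336), the jig around (285,205) with the bar leaning back, the response box at (355,237) and the mouse at (368,162). In the top picture the cup is at (399,268), the pin at (368,200) and the jig's ring at (260,236).

Run:
```python
from h import *
a=cv2.imread('pics/top0.png')
def crop(n,u0,v0,w,h,s):
    cv2.imwrite(f'pics/{n}.png',cv2.resize(a[v0:v0+h,u0:u0+w],None,fx=s,fy=s,interpolation=cv2.INTER_CUBIC))
crop('t1',160,190,160,90,5)
crop('t2',345,155,100,135,4.4)
```

```text
(no output)
```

View pics/t1.png

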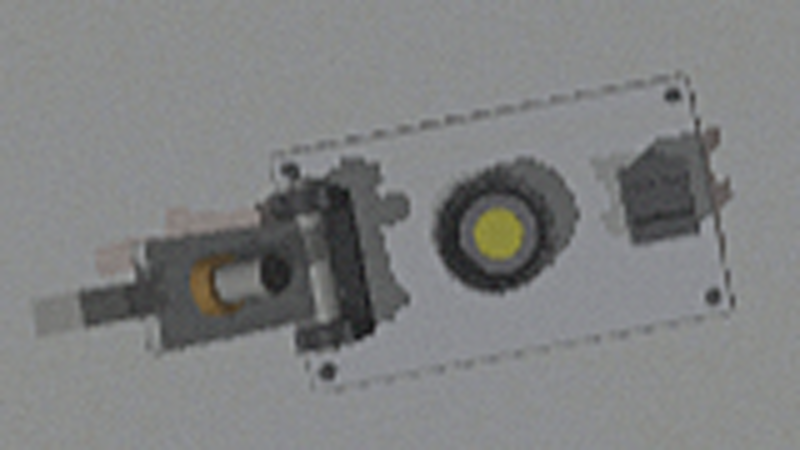

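View pics/t2.png

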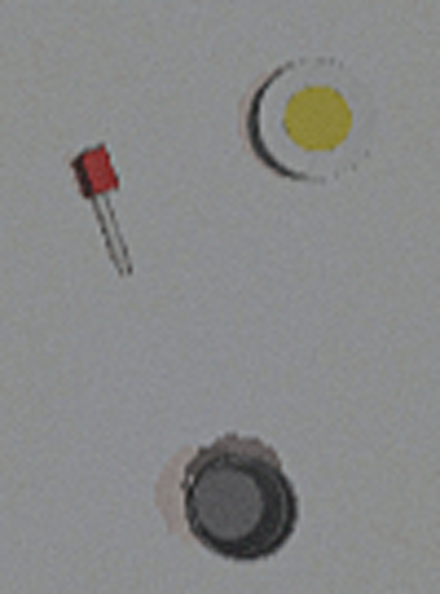

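```bash
cat >> h.py <<'E'
def T(u,v,z,o,s): # crop coords of top
    return atz('top',o[0]+(u+.5)/s-.5,o[1]+(v+.5)/s-.5,z)
E
python3 - <<'E'
from h import *
o1=(160,190);
P=[T(u,v,12,o1,5) for u,v in [(275,153),(688,72),(733,312),(312,390)]]
S=[T(u,v,12,o1,5) for u,v in [(290,170),(673,95),(713,296),(328,371)]]
print('corners',np.round(P,1)); print('centre',np.mean(P,0),np.mean(S,0))
P=np.array(P)
x=(P[0]+P[3]-P[1]-P[2])/2; print('x dir len',np.linalg.norm(x),np.degrees(np.arctan2(x[1],x[0])))
y=(P[1]-P[2]+P[0]-P[3])/2; print('y',np.linalg.norm(y),np.degrees(np.arctan2(y[1],y[0])))
print('disc',T(498,234,30,o1,5),'rim',T(496,228,67,o1,5))
o2=(345,155)
print('cup rim',T(241,504,55,o2,4.4),'floor',T(227,505,18,o2,4.4))
print('tab top',T(99,170,34,o2,4.4),'tip',T(126,273,4.5,o2,4.4),'shank root',T(99,195,4.5,o2,4.4))
print('tin',T(318,118,30,o2,4.4))
for n,u,v in [('box',262,151),('mouse',141,189)]: print(n,atz('top',u,v,35))
E
```

```text
corners [[568.8 172.3  12. ]
 [610.5 -50.5  12. ]
 [481.8 -73.2  12. ]
 [441.7 152.3  12. ]]
centre [525.73173478  50.23340044  12.        ] [525.00600439  50.74417061  12.        ]
x dir len 227.90622672872453 100.3434180244862
y 129.6528996326048 9.461353913140721
disc [524.40875663  51.14249963  30.        ] rim [527.61149772  49.93961305  67.        ]
cup rim [ 438.49403853 -307.72131429   55.        ] floor [ 434.88815708 -309.29500241   18.        ]
tab top [ 635.61297583 -233.9006992    34.        ] tip [ 575.05827935 -254.85415849    4.5       ] shank root [ 623.06421856 -239.39070376    4.5       ]
tin [ 666.00997382 -365.94607537   30.        ]
box [751.02530118  42.17495755  35.        ]
mouse [652.73677441 365.27839333  35.        ]
```

Call:
{"api": "play_rows", "payload": {"twist": [[0,0,-0.06],[0,0,-0.06],[0,0,-0.06],[0,0,-0.06],[0,0,-0.06],[0,0,-0.06],[0,0,-0.06],[0,0,-0.06],[0,0,-0.06],[0,0,-0.06]], "dp": [[2.4,-3.3,1.2],[2.4,-3.3,1.2],[2.4,-3.3,1.2],[2.4,-3.3,1.2],[2.4,-3.3,1.2],[2.4,-3.3,1.2],[2.4,-3.3,1.2],[2.4,-3.3,1.2],[2.4,-3.3,1.2],[2.4,-3.3,1.2]], "grip": [8.8,8.8,8.8,8.8,8.8,8.8,8.8,8.8,8.8,8.8]}}

```text
time_s: 1.4
position: [384.1, 277.1, 359.0]
tool_rot: [0.647, 0.286, 0.647, -0.286]
wrist_force: [-0.1, 0.7, 0.7]
width: 88.3
```

Run:
```python
from h import *
o=get_obs();print(o['time_s'],o['position'],np.round(o['qpos'],3),q2R(o['tool_rot']).round(3))
```

```text
1.4 [384.05973346 277.05541761 359.04158481] [-0.697  0.337 -0.036  1.829  0.014  0.976 -0.002] [[-0.     0.74   0.672]
 [-0.     0.672 -0.74 ]
 [-1.    -0.    -0.   ]]
```

Call:
{"api": "play_rows", "payload": {"twist": [[0,0,-0.055],[0,0,-0.055],[0,0,-0.055],[0,0,-0.055],[0,0,-0.055],[0,0,-0.055],[0,0,-0.055],[0,0,-0.055],[0,0,-0.055],[0,0,-0.055],[0,0,0]], "dp": [[1.0,-5.6,0],[1.0,-5.6,0],[1.0,-5.6,0],[1.0,-5.6,0],[1.0,-5.6,0],[0,-5.6,-1.6],[0,-5.6,-1.6],[0,-5.6,-1.6],[0,-5.6,-1.6],[0,-5.6,-1.6],[0,0,-1.6]], "grip": [8.8,8.8,8.8,8.8,8.8,8.8,8.8,8.8,8.8,8.8,8.8]}}

```text
time_s: 2.78
position: [432.3, -287.1, 262.1]
tool_rot: [0.544, 0.452, 0.542, -0.454]
wrist_force: [0.4, 0.2, -0.5]
width: 88.5
```

```bash
cat >> h.py <<'E'
def wproj(X,o=None):
    o=o or get_obs();c=get_calibration('wrist');f=foc(c);A=np.array(c['tool_from_camera'])
    pt=q2R(o['tool_rot']).T@(np.array(X,float)-o['position']); p=np.linalg.inv(A)@np.append(pt,1);p=p[:3]
    th=np.arctan2(np.hypot(p[0],p[1]),p[2]);ph=np.arctan2(p[1],p[0])
    return np.array([c['cx']+f*th*np.cos(ph),c['cy']+f*th*np.sin(ph)])
def watz(u,v,z,o):
    c=get_calibration('wrist');f=foc(c);A=np.array(c['tool_from_camera'])
    du,dv=u-c['cx'],v-c['cy'];r=np.hypot(du,dv);th=r/f
    d=np.array([np.sin(th)*du/r,np.sin(th)*dv/r,np.cos(th)])
    R=q2R(o['tool_rot']);D=R@A[:3,:3]@d;O=o['position']+R@A[:3,3]
    return O+D*(z-O[2])/D[2]
def look(n,name='wrist'):
    import json
    o=get_obs();im=capture(name);save(n,im)
    json.dump({k:np.array(o[k]).tolist() for k in o},open(f'pics/{n}.json','w'))
    print(n,o['time_s'],np.round(o['position'],1),np.round(q2R(o['tool_rot'])[:,1],3),'F',np.round(o['wrist_force'],1),'w',o['width'])
    return im,o
def load(n):
    import json
    o=json.load(open(f'pics/{n}.json'));o['position']=np.array(o['position']);return o
E
python3 - <<'E'
from h import *
look('w1')
E
```

```text
w1 2.775 [ 432.3 -287.1  262.1] [ 0.984  0.18  -0.001] F [ 0.4  0.2 -0.5] w 88.45018689761228
```

View pics/w1.png

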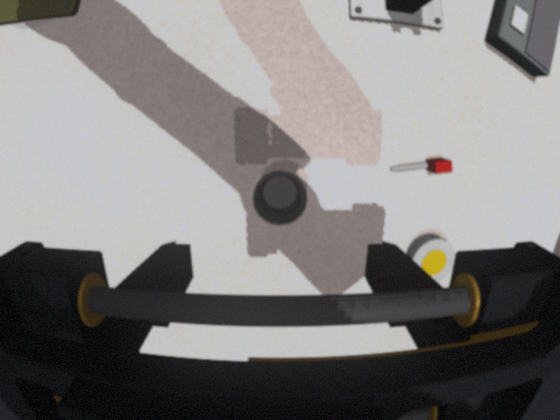

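Run:
```python
from h import *
a=cv2.imread('pics/w1.png');o=load('w1')
b=cv2.resize(a[150:250,220:350],None,fx=6,fy=6,interpolation=cv2.INTER_CUBIC);b=cv2.convertScaleAbs(b,alpha=1.6,beta=10)
# predicted rim for guess
for c,col in [((438.5,-307.7),(0,255,0)),((434.9,-309.3),(0,0,255))]:
  for t in np.arange(0,2*np.pi,.15):
    u,v=wproj([c[0]+31*np.cos(t),c[1]+31*np.sin(t),55],o); cv2.circle(b,(int((u-220+.5)*6),int((v-150+.5)*6)),2,col,-1)
cv2.imwrite('pics/w1c.png',b)
b=cv2.resize(a[140:180,380:470],None,fx=8,fy=8,interpolation=cv2.INTER_CUBIC)
cv2.imwrite('pics/w1p.png',b)
```

```text
(no output)
```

View pics/w1c.png

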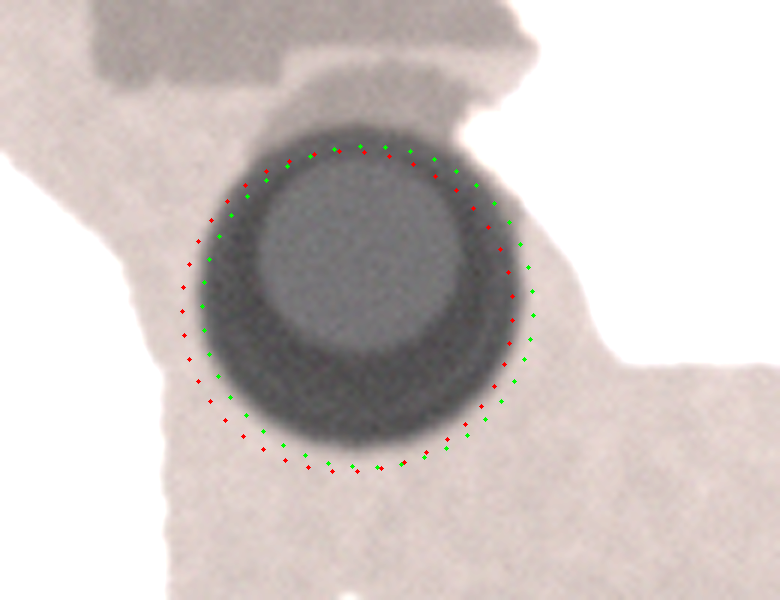

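View pics/w1p.png

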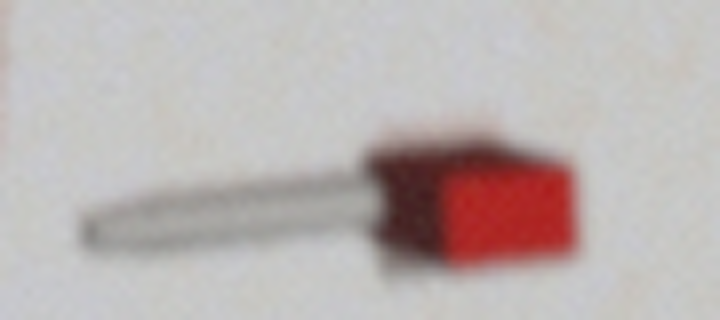

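Run:
```python
from h import *
o=load('w1')
f=lambda u,v,s,o0:((u+.5)/s-.5+o0[0],(v+.5)/s-.5+o0[1])
u,v=f(360,284,6,(220,150)); print('cup rim',watz(u,v,55,o)); 
u,v=f(359,257,6,(220,150)); print('cup floor',watz(u,v,18,o))
for n,p,z in [('tip',(90,230),4.5),('root',(380,203),4.5),('tabtop c',(511,213),34),('tabtop fl',(441,175),34),('fr',(447,267),34),('br',(580,255),34),('bl',(574,165),34)]:
  u,v=f(*p,8,(380,140)); print(n,watz(u,v,z,o))
```

```text
cup rim [ 436.20838717 -303.05629384   55.        ]
cup floor [ 436.69039504 -306.27764609   18.        ]
tip [ 574.13483644 -250.76659097    4.5       ]
root [ 625.11923419 -235.10872702    4.5       ]
tabtop c [ 633.99085935 -230.23610606   34.        ]
tabtop fl [ 619.69244332 -227.26051011   34.        ]
fr [ 624.75734417 -241.14251356   34.        ]
br [ 648.80461418 -233.89214963   34.        ]
bl [ 643.55394229 -220.12160614   34.        ]
```

Call:
{"api": "play_rows", "payload": {"twist": [[0,0,0],[0,0,0],[0,0,0],[0,0,0],[0,0,0],[0,0,0],[0,0,0]], "dp": [[0.2,-0.9,-3],[0.2,-0.9,-4],[0,0,-4],[0,0,-4],[0,0,-2],[0,0,0],[0,0,0]], "grip": [8.8,8.8,8.8,8.8,8.8,8.8,8.8]}}

```text
time_s: 3.7
position: [438.2, -299.7, 93.6]
tool_rot: [0.546, 0.451, 0.545, -0.45]
wrist_force: [-0.7, 0.9, 0.0]
width: 87.8
```

Run:
```python
from h import *
im,o=look('w2')
b=im[...,::-1].copy()
for c in [(436.2,-303),(436.7,-306.3)]:
  for t in np.arange(0,2*np.pi,.15):
    u,v=wproj([c[0]+31*np.cos(t),c[1]+31*np.sin(t),55],o); cv2.circle(b,(int(u),int(v)),1,(0,255,0) if c[1]>-305 else (0,0,255),-1)
cv2.imwrite('pics/w2c.png',b)
```

```text
w2 3.7 [ 438.2 -299.7   93.6] [0.982 0.188 0.001] F [-0.7  0.9  0. ] w 87.79534673582432
```

View pics/w2c.png

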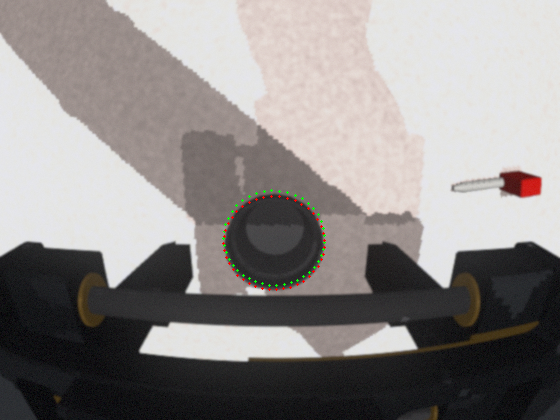

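Call:
{"api": "play_rows", "payload": {"twist": [[0,0,0],[0,0,0],[0,0,0],[0,0,0]], "dp": [[-0.15,-0.55,-1.0],[0,0,-2.5],[0,0,-2.4],[0,0,0]], "grip": [8.8,8.8,8.8,8.8]}}

```text
time_s: 4.25
position: [435.1, -305.0, 32.6]
tool_rot: [0.544, 0.451, 0.546, -0.451]
wrist_force: [-0.7, 0.9, 0.1]
width: 87.7
```

Run:
```python
from h import *
im,o=look('w3')
b=im[...,::-1].copy()
for c in [(436.2,-303),(436.7,-306.3)]:
  for t in np.arange(0,2*np.pi,.15):
    u,v=wproj([c[0]+31*np.cos(t),c[1]+31*np.sin(t),55],o); cv2.circle(b,(int(u),int(v)),1,(0,255,0) if c[1]>-305 else (0,0,255),-1)
cv2.imwrite('pics/w3c.png',b)
```

```text
w3 4.25 [ 435.1 -305.    32.6] [ 0.982  0.188 -0.002] F [-0.7  0.9  0.1] w 87.70472274075064
```

View pics/w3c.png

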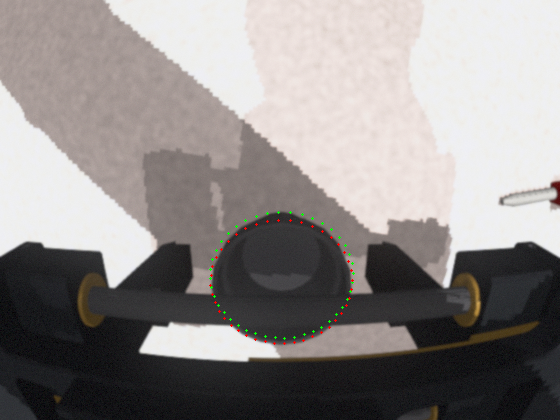

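Call:
{"api": "play_rows", "payload": {"twist": [[0,0,0],[0,0,0],[0,0,0],[0,0,0],[0,0,0],[0,0,0],[0,0,0]], "dp": [[0,0,0],[0,0,0],[0,0,0],[0,0,0],[0,0,1.0],[0,0,2],[0,0,3]], "grip": [5.5,5.5,5.5,5.5,5.5,5.5,5.5]}}

```text
time_s: 5.18
position: [435.4, -304.7, 94.1]
tool_rot: [0.544, 0.451, 0.546, -0.451]
wrist_force: [0.1, -0.1, -1.7]
width: 60.2
```

Run:
```python
from h import *
im,o=look('w4')
```

```text
w4 5.175 [ 435.4 -304.7   94.1] [ 0.982  0.188 -0.001] F [ 0.1 -0.1 -1.7] w 60.174768404701055
```

View pics/w4.png

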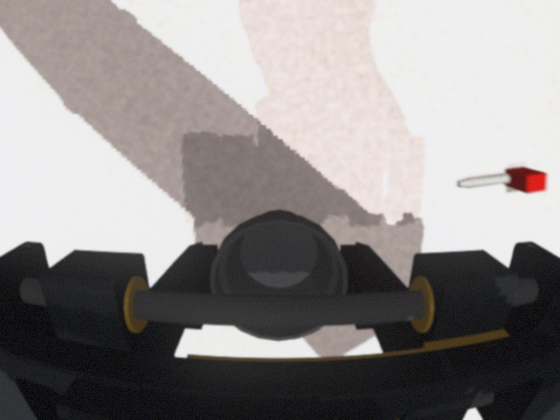

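Call:
{"api": "play_rows", "payload": {"twist": [[0,0,0],[0,0,0],[0,0,0],[0,0,0],[0,0,0],[0,0,0],[0,0,0],[0,0,0],[0,0,0],[0,0,0]], "dp": [[0.5,1.5,4],[1,3,4],[1.5,4,2],[1.5,4,0.8],[1.5,4,0],[1.5,4,0],[1.5,4,0],[1.0,4,0],[0,0,0],[0,0,0]], "grip": [5.5,5.5,5.5,5.5,5.5,5.5,5.5,5.5,5.5,5.5]}}

```text
time_s: 6.48
position: [535.5, -21.0, 201.7]
tool_rot: [0.545, 0.45, 0.545, -0.451]
wrist_force: [-0.6, -0.3, -1.6]
width: 59.8
```

Run:
```python
from h import *
im,o=look('w5')
```

```text
w5 6.475 [535.5 -21.  201.7] [ 0.982  0.187 -0.001] F [-0.6 -0.3 -1.6] w 59.827358809849926
```

View pics/w5.png

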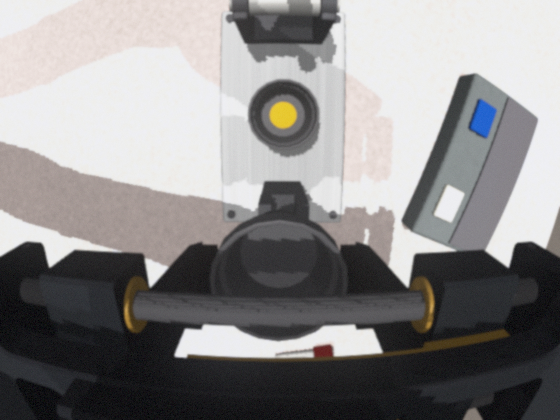

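Run:
```python
from h import *
a=cv2.imread('pics/w5.png')
b=cv2.resize(a[70:160,230:340],None,fx=7,fy=7,interpolation=cv2.INTER_CUBIC);b=cv2.convertScaleAbs(b,alpha=1.4,beta=10)
cv2.imwrite('pics/w5c.png',b)
b=cv2.resize(a[0:230,205:360],None,fx=3,fy=3,interpolation=cv2.INTER_CUBIC)
cv2.imwrite('pics/w5d.png',b[:600])
```

```text
(no output)
```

View pics/w5c.png

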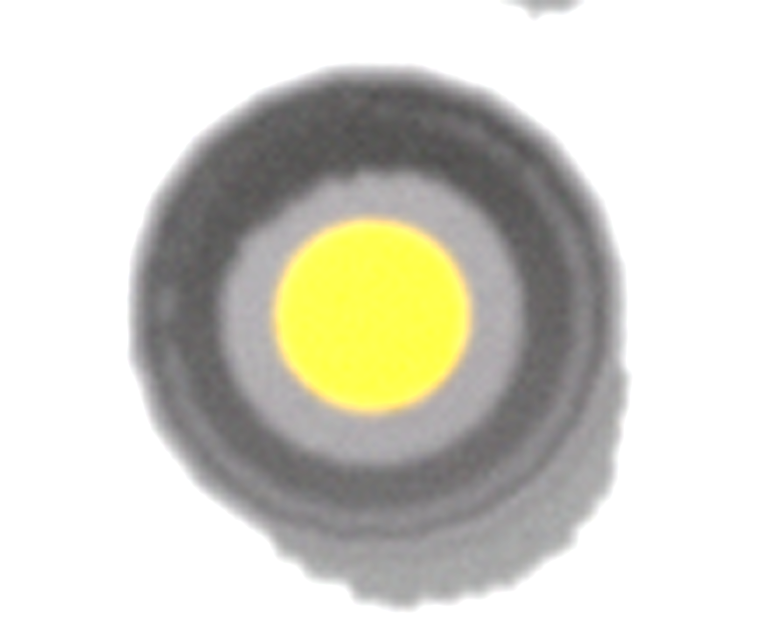

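View pics/w5d.png

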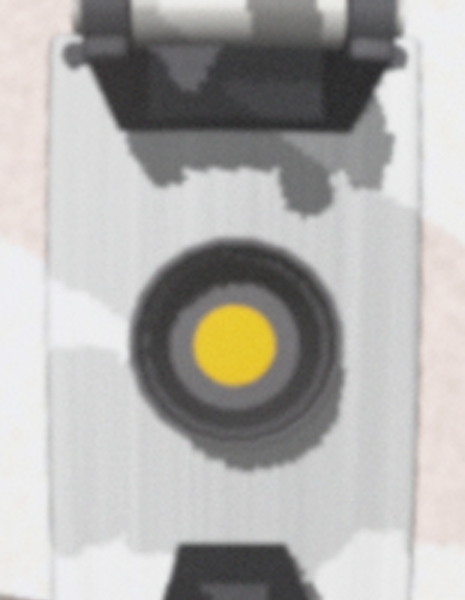

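Run:
```python
from h import *
o=load('w5')
f=lambda u,v,s,o0:((u+.5)/s-.5+o0[0],(v+.5)/s-.5+o0[1])
u,v=f(375,302,7,(230,70)); print('rim',watz(u,v,67,o)); 
u,v=f(372,315,7,(230,70)); print('disc',watz(u,v,30,o))
# plate edges: left edge & right edge at row mid crop d
for p in [(48,340),(417,340),(46,200),(416,200)]:
  u,v=f(*p,3,(205,0)); print(p,watz(u,v,12,o))
# fork top
for p in [(178,545),(288,545)]:
  u,v=f(*p,3,(205,0)); print('fork',p,watz(u,v,111,o))
for p in [(120,130),(352,130)]:
  u,v=f(*p,3,(205,0)); print('cheek foot',p,watz(u,v,12,o))
# held cup
a=cv2.imread('pics/w5.png')
b=cv2.resize(a[195:350,200:360],None,fx=5,fy=5,interpolation=cv2.INTER_CUBIC);b=cv2.convertScaleAbs(b,alpha=2,beta=10)
R=q2R(o['tool_rot']); 
for dz,r,col in [(-32.6+55,31,(0,255,0)),(-32.6+55,28.5,(0,255,255)),(-32.6+18,20,(0,0,255))]:
  for t in np.arange(0,2*np.pi,.1):
    X=o['position']+np.array([r*np.cos(t),r*np.sin(t),dz]); u,v=wproj(X,o); cv2.circle(b,(int((u-200+.5)*5),int((v-195+.5)*5)),2,col,-1)
cv2.imwrite('pics/w5e.png',b[:600])
```

```text
rim [525.10070422  53.76679389  67.        ]
disc [525.35521045  52.881123    30.        ]
(48, 340) [462.3278517   43.92505471  12.        ]
(417, 340) [586.78919403  67.88091946  12.        ]
(46, 200) [452.64728873  92.24161119  12.        ]
(416, 200) [576.98243924 116.2483121   12.        ]
fork (178, 545) [5.20326095e+02 3.78795419e-01 1.11000000e+02]
fork (288, 545) [547.02034806   5.47700339 111.        ]
cheek foot (120, 130) [473.10828133 120.73421036  12.        ]
cheek foot (352, 130) [550.7548675  135.90487616  12.        ]
```

View pics/w5e.png

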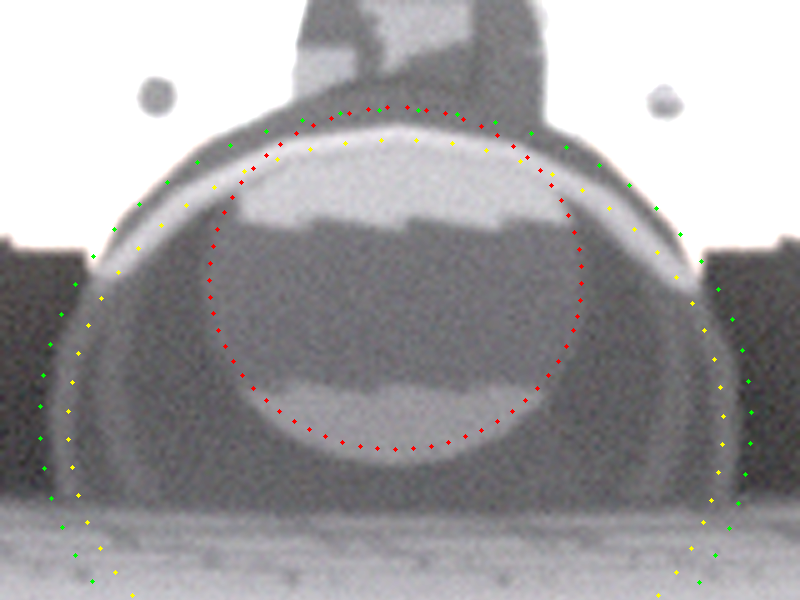

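Run:
```python
from h import *
a=np.radians(100.9);ex=np.array([np.cos(a),np.sin(a),0]);O=np.array([525.2,53,0]);ez=np.array([0,0,1])
def bar(th,s,n): return O+ex*(90-np.cos(th)*s+n*np.sin(th))+ez*(94+np.sin(th)*s+n*np.cos(th))
for th in (2.1,2.2,2.3,2.4):
  print(th,proj('top',bar(th,190,0)).round(1),proj('top',bar(th,90,-48)).round(1),proj('scene',bar(th,190,0)).round(1),proj('scene',bar(th,90,-48)).round(1))
im,o=look('s1','scene')
b=im[...,::-1][80:260,220:340];cv2.imwrite('pics/s1c.png',cv2.resize(b,None,fx=4,fy=4,interpolation=cv2.INTER_CUBIC)[:600])
```

```text
2.1 [165.4 253.9] [213.  244.6] [302.5 104.7] [292.8 141. ]
2.2 [159.4 255.1] [208.7 245.5] [304.1 104.8] [293.9 139.2]
2.3 [154.4 256.2] [204.5 246.3] [305.6 105.6] [295.  137.7]
2.4 [150.2 257.1] [200.5 247.1] [306.8 107.1] [296.  136.6]
s1 6.525 [535.5 -21.7 201.8] [ 0.983  0.186 -0.001] F [-0.4 -0.7 -1.7] w 59.97022101674051
```

View pics/s1c.png

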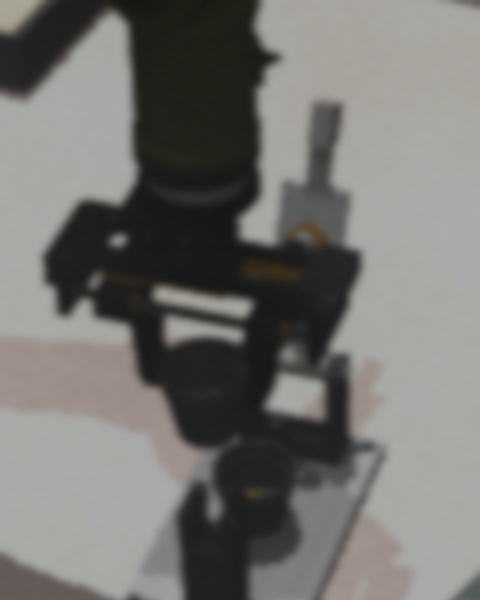

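Call:
{"api": "play_rows", "payload": {"twist": [[0,0,-0.1],[0,0,-0.1],[0,0,-0.1],[0,0,-0.1],[0,0,-0.1],[0,0,-0.1],[0,0,0],[0,0,0]], "dp": [[-0.26,1.9,0],[-0.26,1.9,0],[-0.26,1.9,0],[-0.25,1.75,0],[0,0,-3],[0,0,-3],[0,0,-2.4],[0,0,0]], "grip": [5.5,5.5,5.5,5.5,5.5,5.5,5.5,5.5]}}

```text
time_s: 7.58
position: [524.6, 52.9, 116.6]
tool_rot: [-0.386, -0.591, -0.387, 0.593]
wrist_force: [-0.0, 0.5, -0.8]
width: 59.9
```

Run:
```python
from h import *
im,o=look('w6')
im,o=look('s2','scene')
print(o['qpos'])
b=im[...,::-1][80:260,220:340];cv2.imwrite('pics/s2c.png',cv2.resize(b,None,fx=4,fy=4,interpolation=cv2.INTER_CUBIC)[:600])
```

```text
w6 7.575 [524.6  52.9 116.6] [ 0.916 -0.401 -0.003] F [-0.   0.5 -0.8] w 59.892118901742315
s2 7.625 [525.5  53.  117.7] [ 0.916 -0.401 -0.001] F [ 0.2  0.5 -1.2] w 59.93753260081161
[-0.39367389  0.78772049  0.34871196  1.97710321 -0.55990767  0.47272982
 -0.04628099]
```

View pics/w6.png

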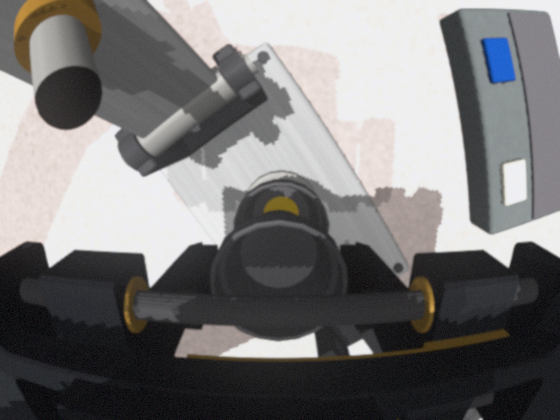

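View pics/s2c.png

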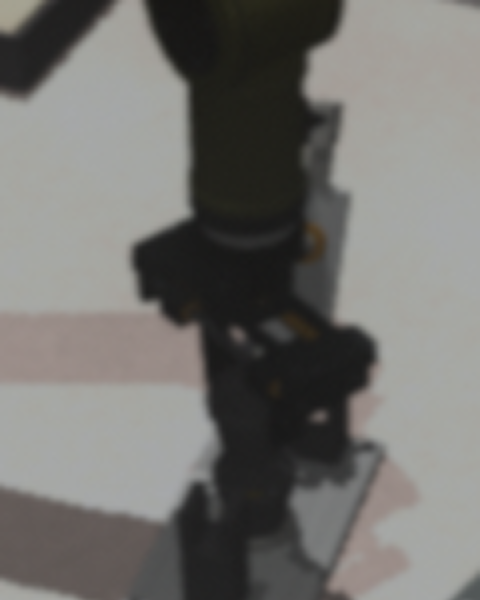

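Run:
```python
from h import *
o=load('w6');a=cv2.imread('pics/w6.png')
b=cv2.resize(a[160:280,215:345],None,fx=5,fy=5,interpolation=cv2.INTER_CUBIC);b=cv2.convertScaleAbs(b,alpha=1.8,beta=10)
for t in np.arange(0,2*np.pi,.1):
    u,v=wproj([525.2+31*np.cos(t),53.3+31*np.sin(t),67],o); cv2.circle(b,(int((u-215+.5)*5),int((v-160+.5)*5)),2,(0,255,0),-1)
    u,v=wproj([525.2+13*np.cos(t),53.3+13*np.sin(t),30],o); cv2.circle(b,(int((u-215+.5)*5),int((v-160+.5)*5)),2,(0,0,255),-1)
cv2.imwrite('pics/w6c.png',b)
```

```text
(no output)
```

View pics/w6c.png

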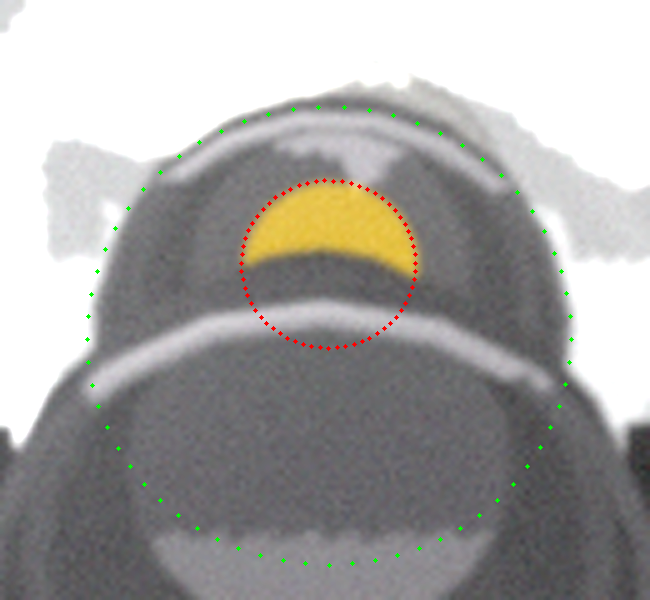

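Call:
{"api": "play_rows", "payload": {"twist": [[0,0,0],[0,0,0],[0,0,0],[0,0,0],[0,0,0],[0,0,0]], "dp": [[0,0,-1.5],[0,0,-1.5],[0,0,-1.0],[0,0,-0.5],[0,0,-0.3],[0,0,0]], "grip": [5.5,5.5,5.5,5.5,5.5,5.5]}}

```text
time_s: 8.43
position: [525.8, 54.3, 69.7]
tool_rot: [0.387, 0.592, 0.387, -0.591]
wrist_force: [-0.4, 0.3, -1.7]
width: 60.1
```

Run:
```python
from h import *
im,o=look('w7');im,o=look('w7')
```

```text
w7 8.425 [525.8  54.3  69.7] [ 0.917 -0.4    0.   ] F [-0.4  0.3 -1.7] w 60.068603877039465
w7 8.475 [525.9  54.3  69.9] [ 0.917 -0.4    0.   ] F [-0.3 -0.7 -1. ] w 59.91582854487001
```

View pics/w7.png

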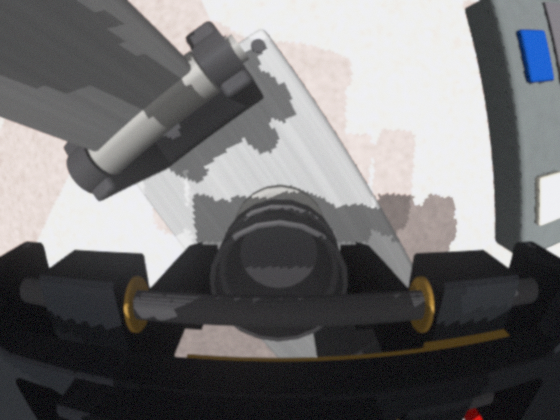

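No contact force, cup on axis inside the base cup. Lowering the last 7 mm.

Call:
{"api": "play_rows", "payload": {"twist": [[0,0,0],[0,0,0],[0,0,0],[0,0,0]], "dp": [[0,0,-0.2],[0,0,-0.2],[0,0,-0.15],[0,0,0]], "grip": [5.5,5.5,5.5,5.5]}}

```text
time_s: 9.02
position: [527.7, 53.8, 66.0]
tool_rot: [0.388, 0.593, 0.386, -0.59]
wrist_force: [-1.1, -0.4, 13.1]
width: 59.8
```

Call:
{"api": "play_rows", "payload": {"twist": [[0,0,0],[0,0,0],[0,0,0],[0,0,0]], "dp": [[-0.1,0,0.15],[0,0,0.05],[0,0,0],[0,0,0]], "grip": [5.5,5.5,6.8,6.8]}}

```text
time_s: 9.52
position: [524.1, 54.6, 66.1]
tool_rot: [-0.387, -0.591, -0.388, 0.592]
wrist_force: [-0.6, 0.8, 2.2]
width: 67.6
```

Run:
```python
from h import *
im,o=look('w8')
```

```text
w8 9.525 [524.1  54.6  66.1] [ 0.917 -0.399 -0.001] F [-0.6  0.8  2.2] w 67.64450334019259
```

View pics/w8.png

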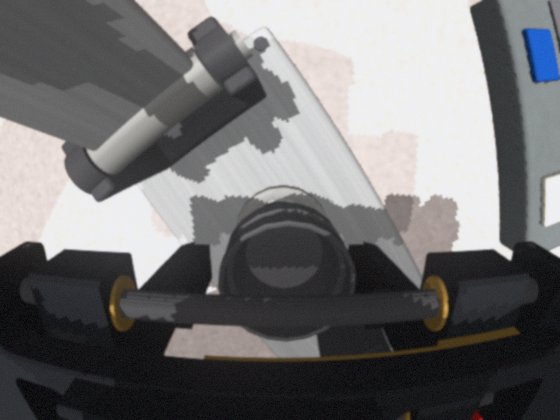

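Call:
{"api": "play_rows", "payload": {"twist": [[0,0,0],[0,0,0],[0,0,0],[0,0,0],[0,0,0],[0,0,0]], "dp": [[0.15,0,0],[0,0,0],[0,0,1.0],[0,0,3.0],[0,0,4.0],[0,0,4]], "grip": [8.0,8.6,8.8,8.8,8.8,8.8]}}

```text
time_s: 10.32
position: [525.9, 54.2, 187.9]
tool_rot: [-0.387, -0.591, -0.387, 0.592]
wrist_force: [0.7, 0.0, -0.9]
width: 87.7
```

Run:
```python
from h import *
im,o=look('w9')
```

```text
w9 10.325 [525.9  54.2 187.9] [ 0.917 -0.4   -0.   ] F [ 0.7  0.  -0.9] w 87.7207483842711
```

View pics/w9.png

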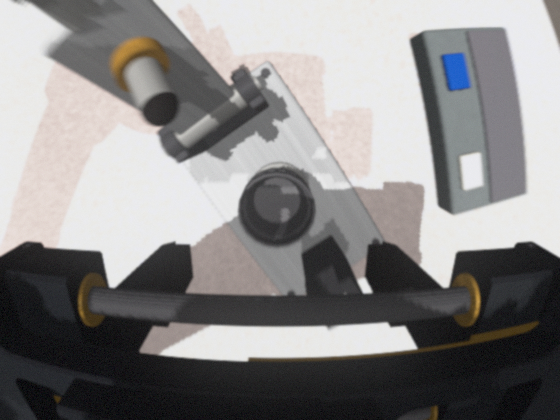

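Run:
```python
from h import *
o=load('w9');a=cv2.imread('pics/w9.png')
b=cv2.resize(a[150:255,220:335],None,fx=5.5,fy=5.5,interpolation=cv2.INTER_CUBIC);b=cv2.convertScaleAbs(b,alpha=1.8,beta=10)
for t in np.arange(0,2*np.pi,.1):
  for r,z,col in [(31,67,(0,255,0)),(31,85,(0,255,255)),(31,88,(255,0,0)),(21,48,(0,0,255))]:
    u,v=wproj([525.5+r*np.cos(t),53.3+r*np.sin(t),z],o); cv2.circle(b,(int((u-220+.5)*5.5),int((v-150+.5)*5.5)),1,col,-1)
cv2.imwrite('pics/w9c.png',b)
```

```text
(no output)
```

View pics/w9c.png

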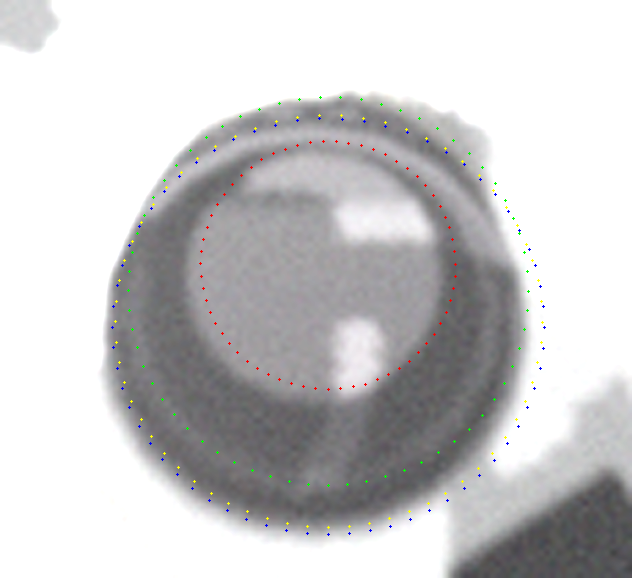

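Run:
```python
from h import *
for i in range(3): im,o=look(f'w10_{i}')
im,o=look('s3','scene')
b=im[...,::-1][80:260,220:340];cv2.imwrite('pics/s3c.png',cv2.convertScaleAbs(cv2.resize(b[80:170,20:120],None,fx=6,fy=6,interpolation=cv2.INTER_CUBIC)[:600],alpha=1.6))
im=cv2.imread('pics/w10_2.png')
for i in range(3):
  o=load(f'w10_{i}'); print(wproj([525.5,53.3,85],o),wproj([525.5,53.3,67],o))
```

```text
w10_0 10.375 [528.7  53.9 192.4] [ 0.916 -0.4    0.007] F [0.6 0.6 2.7] w 87.73613220746948
w10_1 10.425 [528.7  54.  190.4] [ 0.917 -0.4    0.007] F [-0.2  0.1  0.6] w 88.03398548423588
w10_2 10.475 [527.5  54.3 188.4] [ 0.917 -0.399  0.004] F [ 0.4  0.1 -0.6] w 88.17579553385642
s3 10.525 [526.4  54.6 187. ] [ 0.917 -0.399  0.001] F [-0.3  0.5 -0.2] w 87.78363638958716
[275.02974621 209.14482878] [275.11130364 203.62908077]
[275.05264886 209.87374744] [275.12890688 204.26974277]
[277.02386205 210.11727521] [277.04169507 204.43014949]
```

View pics/s3c.png

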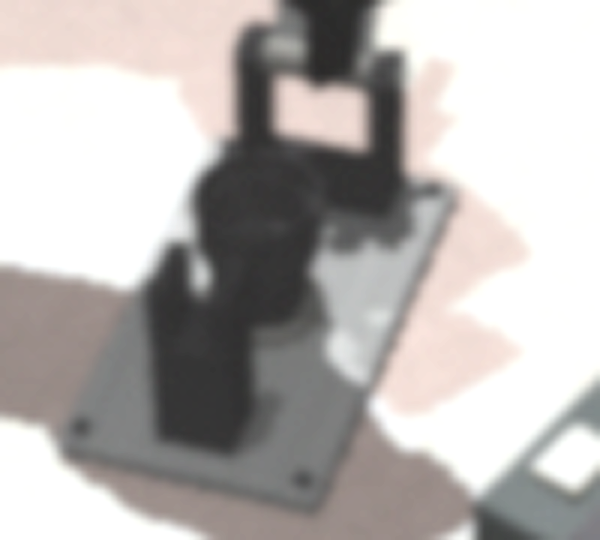

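Run:
```python
from h import *
for i in range(3): im,o=look(f'w11')
a=im[...,::-1]
b=cv2.resize(a[150:255,220:335],None,fx=5.5,fy=5.5,interpolation=cv2.INTER_CUBIC);b=cv2.convertScaleAbs(b,alpha=1.8,beta=10)
for t in np.arange(0,2*np.pi,.1):
  for r,z,col in [(31,67,(0,255,0)),(31,85,(0,255,255)),(21,48,(0,0,255))]:
    u,v=wproj([525.5+r*np.cos(t),53.3+r*np.sin(t),z],o); cv2.circle(b,(int((u-220+.5)*5.5),int((v-150+.5)*5.5)),1,col,-1)
cv2.imwrite('pics/w11c.png',b)
```

```text
w11 10.575 [525.7  54.6 186. ] [ 0.917 -0.399 -0.001] F [-0.9  0.1  0.2] w 87.79046558829394
w11 10.625 [525.4  54.5 185.5] [ 0.917 -0.399 -0.002] F [-1.4  1.3  0.4] w 87.54979434212481
w11 10.675 [525.3  54.5 185.3] [ 0.917 -0.399 -0.002] F [-0.5 -0.2 -0.4] w 88.14352469065929
```

View pics/w11c.png

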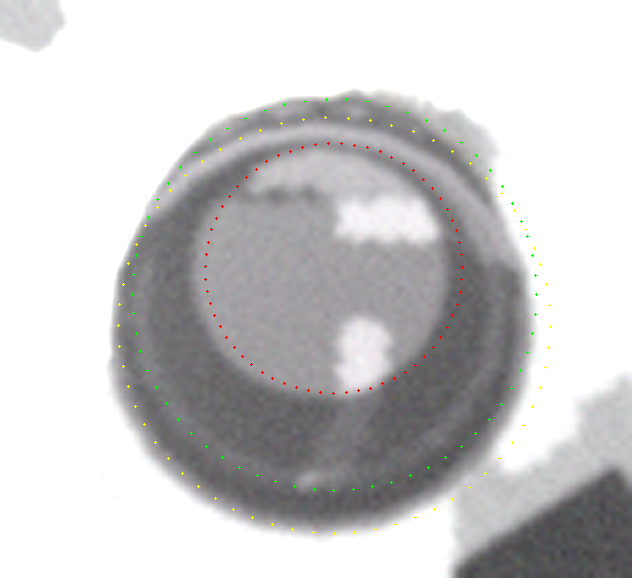

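Call:
{"api": "play_rows", "payload": {"twist": [[0,0,0],[0,0,0],[0,0,0],[0,0,0],[0,0,0.1],[0,0,0.1],[0,0,0.1],[0,0,0.1],[0,0,0.1],[0,0,0.1],[0,0,0],[0,0,0],[0,0,0]], "dp": [[0,0,3],[0,0,4.5],[0,0,4.5],[0,0,3],[-0.8,4.2,0],[-0.8,4.2,0],[-0.8,4.2,0],[-0.8,4.2,0],[-0.8,4.2,0],[-0.8,4.2,0],[0,0,0],[0,0,0],[0,0,0]], "grip": [8.8,8,6,4,2,0,0,0,0,0,0,0,0]}}

```text
time_s: 12.35
position: [478.8, 304.5, 336.1]
tool_rot: [0.544, 0.451, 0.544, -0.452]
wrist_force: [-1.1, 0.7, 0.8]
width: 0.1
```

Run:
```python
from h import *
im,o=look('w12');print(np.round(o['qpos'],2),q2R(o['tool_rot']).round(3))
```

```text
w12 12.35 [478.8 304.5 336.1] [ 0.983  0.185 -0.   ] F [-1.1  0.7  0.8] w 0.11695895572579176
[-0.91  0.53  0.44  1.63 -0.25  1.04 -0.21] [[-0.     0.983  0.185]
 [-0.001  0.185 -0.983]
 [-1.    -0.     0.001]]
```

View pics/w12.png

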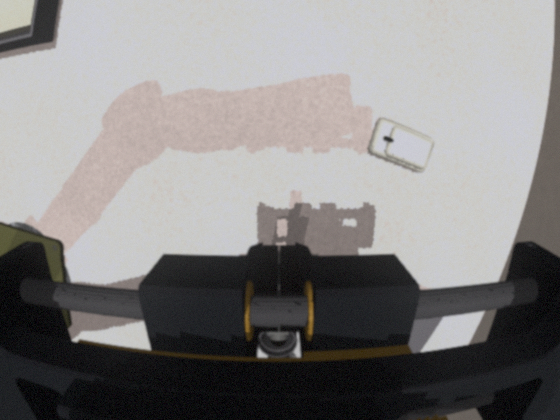

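Run:
```python
from h import *
im,o=look('s4','scene')
b=im[...,::-1][60:220,200:360];cv2.imwrite('pics/s4c.png',cv2.convertScaleAbs(cv2.resize(b,None,fx=3.75,fy=3.75,interpolation=cv2.INTER_CUBIC),alpha=1.6))
im,o=look('t4','top')
b=im[...,::-1][190:290,120:300];cv2.imwrite('pics/t4c.png',cv2.convertScaleAbs(cv2.resize(b,None,fx=4.4,fy=4.4,interpolation=cv2.INTER_CUBIC),alpha=1.6))
```

```text
s4 12.4 [478.8 304.7 336.2] [ 0.983  0.185 -0.   ] F [-1.  -0.4 -0.2] w 0.5237684611558402
t4 12.45 [478.7 305.  336.3] [ 0.983  0.185 -0.   ] F [-0.3  0.1  0. ] w 0.295826140559079
```

View pics/s4c.png

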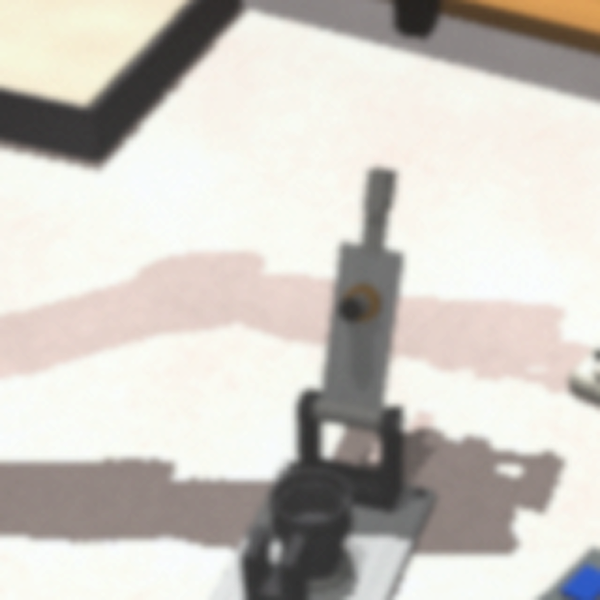

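View pics/t4c.png

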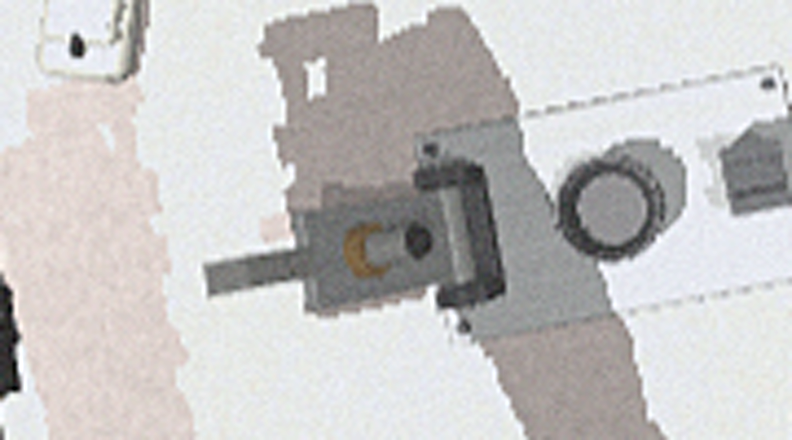

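```bash
cat >> h.py <<'E'
_a=np.radians(100.9);ex=np.array([np.cos(_a),np.sin(_a),0]);ey=np.array([-np.sin(_a),np.cos(_a),0]);ez=np.array([0,0,1.]);O=np.array([525.2,53,0])
def bar(th,s,n): return O+ex*(90-np.cos(th)*s+n*np.sin(th))+ez*(94+np.sin(th)*s+n*np.cos(th))
def jc(p): d=np.array(p)-O; return np.array([d@ex,d@ey,p[2]])
E
python3 - <<'E'
from h import *
print('hinge',proj('top',O+90*ex+94*ez), 'cup',proj('top',O+85*ez))
for th in np.arange(1.9,2.35,.1):
  print(round(th,2),*[proj('top',bar(th,s,n)).round(1) for s,n in [(190,-13),(190,13),(132,-4),(90,-48)]],*[proj('scene',bar(th,s,n)).round(1) for s,n in [(190,-13),(132,-4),(90,-48)]])
E
```

```text
hinge [221.52499912 243.30170174] cup [257.15308098 236.18103813]
1.9 [184.9 249.8] [174.2 252. ] [195.6 248. ] [222.  242.8] [297.6 107.5] [296.5 126.9] [290.6 145.6]
2.0 [177.  251.4] [167.3 253.5] [190.5 249. ] [217.5 243.7] [299.5 105.8] [297.9 125.8] [291.7 143.1]
2.1 [169.7 252.9] [161.1 254.7] [185.9 250. ] [213.  244.6] [301.4 104.8] [299.1 125.1] [292.8 141. ]
2.2 [163.2 254.3] [155.7 255.9] [181.7 250.8] [208.7 245.5] [303.1 104.5] [300.3 124.9] [293.9 139.2]
2.3 [157.6 255.5] [151.3 256.8] [178.  251.6] [204.5 246.3] [304.6 104.9] [301.3 125.2] [295.  137.7]
```

Run:
```python
from h import *
prev=None
for th in np.arange(2.1,0.5,-0.1):
    c,s=np.cos(th),np.sin(th)
    if th>1.57:
        ov=36-(2.1-th)/0.53*24
        X=90-190*c+13*s+9; Z=94+190*s+13*c-ov
    else:
        X=90-178*c+13*s+9; Z=94+178*s+13*c-2
    p=O+X*ex+Z*ez
    print(round(th,2),np.round([X,Z],1),p.round(1), None if prev is None else ((p-prev)/10).round(2)); prev=p
print(jc([478.7,305,336.3]))
```

```text
2.1 [206.1 215.4] [486.2 255.4 215.4] None
2.0 [189.9 229.9] [489.3 239.5 229.9] [ 0.31 -1.6   1.44]
1.9 [172.7 242.7] [492.5 222.6 242.7] [ 0.32 -1.69  1.28]
1.8 [154.8 253.7] [495.9 205.  253.7] [ 0.34 -1.76  1.1 ]
1.7 [136.4 262.9] [499.4 186.9 262.9] [ 0.35 -1.81  0.92]
1.6 [117.5 270.2] [503.  168.4 270.2] [ 0.36 -1.85  0.73]
1.5 [ 99.4 270.5] [506.4 150.6 270.5] [ 0.34 -1.78  0.03]
1.4 [ 81.6 269.6] [509.8 133.1 269.6] [ 0.34 -1.75 -0.09]
1.3 [ 63.9 267. ] [513.1 115.8 267. ] [ 0.33 -1.73 -0.26]
1.2 [ 46.6 262.6] [516.4  98.8 262.6] [ 0.33 -1.7  -0.44]
1.1 [ 29.8 256.5] [519.6  82.3 256.5] [ 0.32 -1.65 -0.61]
1.0 [ 13.8 248.8] [522.6  66.5 248.8] [ 0.3  -1.58 -0.77]
0.9 [ -1.5 239.5] [525.5  51.6 239.5] [ 0.29 -1.5  -0.93]
0.8 [-15.7 228.7] [528.2  37.6 228.7] [ 0.27 -1.4  -1.08]
0.7 [-28.8 216.6] [530.6  24.8 216.6] [ 0.25 -1.28 -1.21]
0.6 [-40.6 203.2] [532.9  13.2 203.2] [ 0.22 -1.16 -1.34]
[256.2465337   -1.99097149 336.3       ]
```

Call:
{"api": "play_rows", "payload": {"twist": [[0,0,0],[0,0,0],[0,0,0],[0,0,0],[0,0,0],[0,0,0],[0,0,0],[0,0,0]], "dp": [[0,0,-2.5],[0,0,-4],[0,0,-4],[0,0,-1.5],[0.2,-1.5,0],[0.2,-1.5,0],[0,0,0],[0,0,0]], "grip": [0,0,0,0,0,0,0,0]}}

```text
time_s: 13.5
position: [482.7, 276.6, 217.1]
tool_rot: [0.545, 0.451, 0.545, -0.45]
wrist_force: [-0.4, 0.4, -0.3]
width: 0.3
```

Run:
```python
from h import *
im,o=look('t5','top');print(jc(o['position']))
b=im[...,::-1][190:290,90:270];cv2.imwrite('pics/t5c.png',cv2.convertScaleAbs(cv2.resize(b,None,fx=4.4,fy=4.4,interpolation=cv2.INTER_CUBIC),alpha=1.6))
im,o=look('s5','scene')
b=im[...,::-1][40:220,200:360];cv2.imwrite('pics/s5c.png',cv2.convertScaleAbs(cv2.resize(b,None,fx=3.3,fy=3.3,interpolation=cv2.INTER_CUBIC),alpha=1.6))
```

```text
t5 13.5 [482.7 276.6 217.1] [0.982 0.188 0.002] F [-0.4  0.4 -0.3] w 0.34704485025780873
[227.60223449  -0.58489698 217.124301  ]
s5 13.55 [482.5 276.9 216.9] [0.982 0.188 0.001] F [-0.   0.7 -0.4] w 0.49241098781980575
```

View pics/t5c.png

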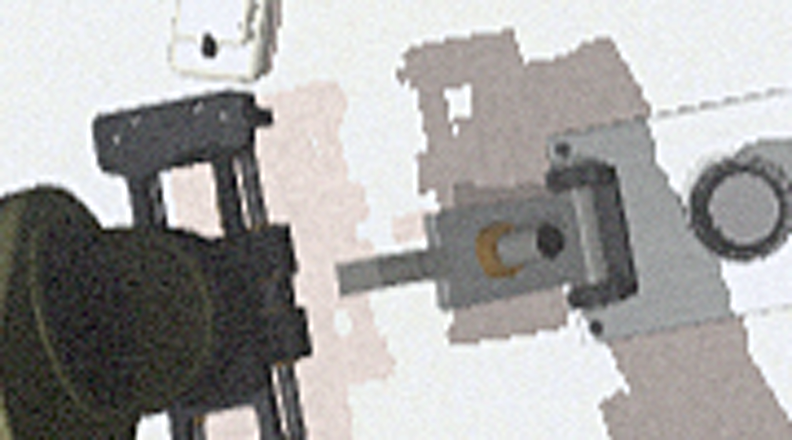

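View pics/s5c.png

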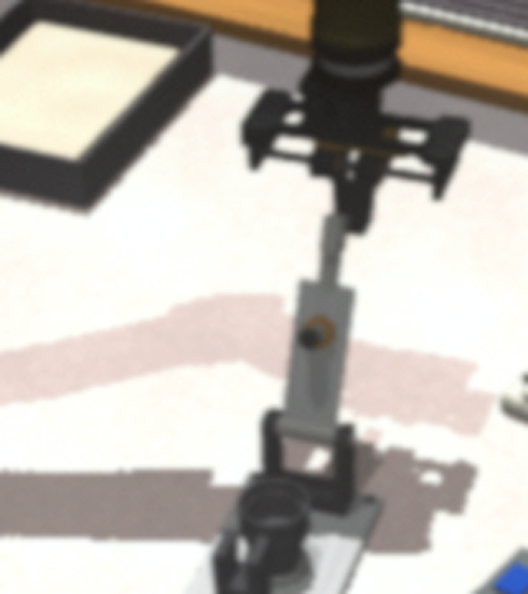

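Call:
{"api": "play_rows", "payload": {"twist": [[0,0,0],[0,0,0],[0,0,0],[0,0,0],[0,0,0],[0,0,0]], "dp": [[0.2,-1.1,0],[0.2,-1.1,0],[0.16,-0.8,0.7],[0.16,-0.8,0.7],[0.16,-0.85,0.62],[0.16,-0.85,0.62]], "grip": [0,0,0,0,0,0]}}

```text
time_s: 14.35
position: [492.9, 221.0, 243.2]
tool_rot: [0.545, 0.451, 0.545, -0.45]
wrist_force: [1.1, 2.6, -0.8]
width: 0.7
```

Run:
```python
from h import *
o=get_obs();print(jc(o['position']),o['wrist_force'])
im,o=look('s6','scene')
b=im[...,::-1][40:220,200:360];cv2.imwrite('pics/s6c.png',cv2.convertScaleAbs(cv2.resize(b,None,fx=3.3,fy=3.3,interpolation=cv2.INTER_CUBIC),alpha=1.6))
```

```text
[ 1.71116096e+02 -6.54827386e-02  2.43196942e+02] [ 1.08571225  2.60677176 -0.78042195]
s6 14.35 [492.9 221.  243.2] [0.982 0.188 0.001] F [ 1.1  2.6 -0.8] w 0.749197972718072
```

View pics/s6c.png

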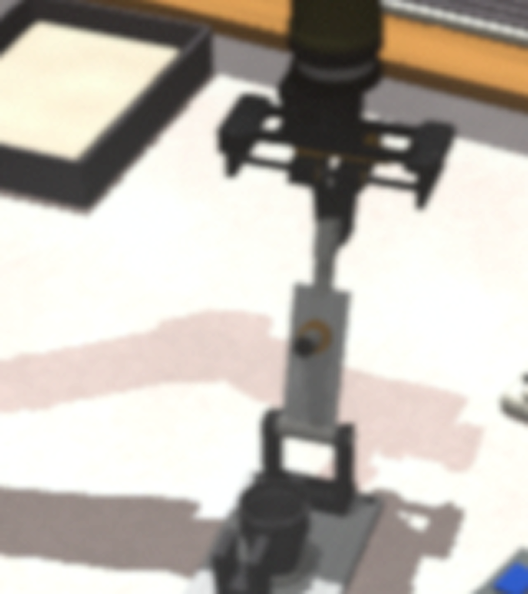

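Call:
{"api": "play_rows", "payload": {"twist": [[0,0,0],[0,0,0],[0,0,0],[0,0,0],[0,0,0],[0,0,0],[0,0,0]], "dp": [[0.31,-1.6,0.7],[0.35,-1.8,0.6],[0.36,-1.85,0.3],[0.33,-1.72,0.3],[0.32,-1.68,0],[0.32,-1.66,-0.27],[0.31,-1.62,-0.4]], "grip": [0,0,0,0,0,0,0]}}

```text
time_s: 15.28
position: [515.6, 100.7, 254.6]
tool_rot: [0.545, 0.451, 0.545, -0.451]
wrist_force: [-1.0, 0.3, 0.1]
width: 0.5
```

Run:
```python
from h import *
o=get_obs();print(jc(o['position']),o['wrist_force'])
im,o=look('s7','scene')
b=im[...,::-1][40:220,200:360];cv2.imwrite('pics/s7c.png',cv2.convertScaleAbs(cv2.resize(b,None,fx=3.3,fy=3.3,interpolation=cv2.INTER_CUBIC),alpha=1.6))
```

```text
[ 48.66592741   0.36425486 254.63807079] [-0.99835629  0.27804235  0.0526515 ]
s7 15.275 [515.6 100.7 254.6] [ 0.982  0.188 -0.   ] F [-1.   0.3  0.1] w 0.5313681998649288
```

View pics/s7c.png

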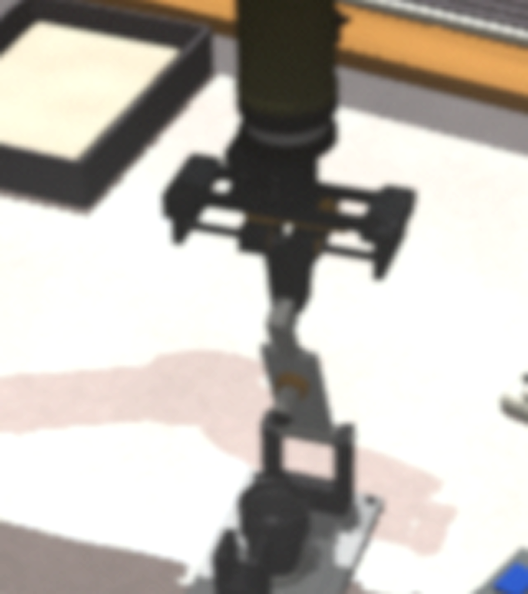

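Call:
{"api": "play_rows", "payload": {"twist": [[0,0,0],[0,0,0],[0,0,0],[0,0,0],[0,0,0],[0,0,0],[0,0,0]], "dp": [[0.3,-1.57,-0.56],[0.29,-1.5,-0.74],[0.28,-1.43,-0.87],[0.26,-1.33,-1.03],[0.24,-1.25,-1.15],[0.21,-1.1,-1.28],[0.18,-1.0,-1.4]], "grip": [0,0,0,0,0,0,0]}}

```text
time_s: 16.2
position: [533.3, 9.4, 183.7]
tool_rot: [0.545, 0.451, 0.545, -0.451]
wrist_force: [-0.0, 0.8, -0.1]
width: 0.6
```

Run:
```python
from h import *
o=get_obs();print(jc(o['position']),o['wrist_force'])
im,o=look('s8','scene')
b=im[...,::-1][60:240,200:360];cv2.imwrite('pics/s8c.png',cv2.convertScaleAbs(cv2.resize(b,None,fx=3.3,fy=3.3,interpolation=cv2.INTER_CUBIC),alpha=1.6))
```

```text
[-44.3401974    0.2879492  183.65630167] [-0.0089386   0.81780546 -0.09534081]
s8 16.2 [533.3   9.4 183.7] [ 0.982  0.188 -0.   ] F [-0.   0.8 -0.1] w 0.6423587726632155
```

View pics/s8c.png

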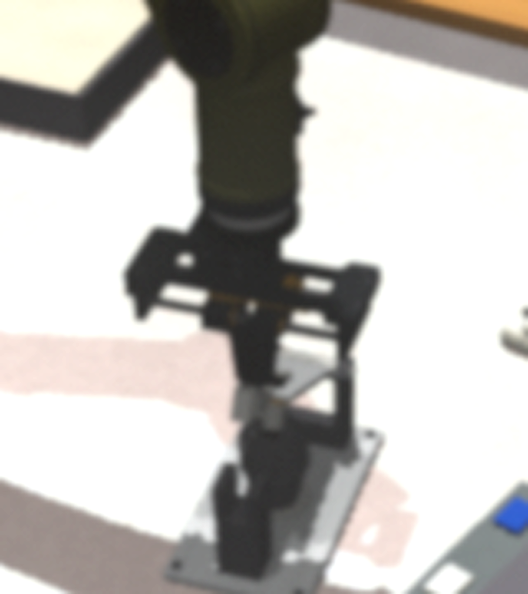

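Call:
{"api": "play_rows", "payload": {"twist": [[0,0,0],[0,0,0.1],[0,0,0.1],[0,0,0.15],[0,0,0.17],[0,0,0.17],[0,0,0.17],[0,0,0.17],[0,0,0.17],[0,0,0.17],[0,0,0.17],[0,0,0.14],[0,0,0],[0,0,0]], "dp": [[0,0,3],[0,0,4],[0,0,3],[1.3,-3.0,0],[1.3,-3.0,0],[1.3,-3.0,0],[1.3,-3.0,0],[1.3,-3.0,-1],[1.3,-3.0,-1],[1.3,-3.0,-2],[1.3,-3.0,-2],[0,0,-2],[0,0,-1],[0,0,0]], "grip": [0,0,0,1,2,3,3,3,3,3,3,3,3,3]}}

```text
time_s: 18.0
position: [636.8, -229.1, 194.0]
tool_rot: [0.699, -0.104, 0.7, 0.105]
wrist_force: [0.9, 0.3, 0.6]
width: 30.0
```

Run:
```python
from h import *
im,o=look('w13');print(np.round(o['qpos'],2))
im,o=look('s9','scene')
b=im[...,::-1][120:260,230:340];cv2.imwrite('pics/s9c.png',cv2.convertScaleAbs(cv2.resize(b,None,fx=4.2,fy=4.2,interpolation=cv2.INTER_CUBIC),alpha=1.6))
```

```text
w13 18.0 [ 636.8 -229.1  194. ] [-0.292  0.956  0.001] F [0.9 0.3 0.6] w 29.96072459952719
[ 0.35  0.81 -0.15  1.44  0.13  0.91  2.03]
s9 18.05 [ 637.5 -229.2  194.9] [-0.293  0.956  0.   ] F [-0.6  0.7  0.4] w 30.211338316146723
```

View pics/w13.png

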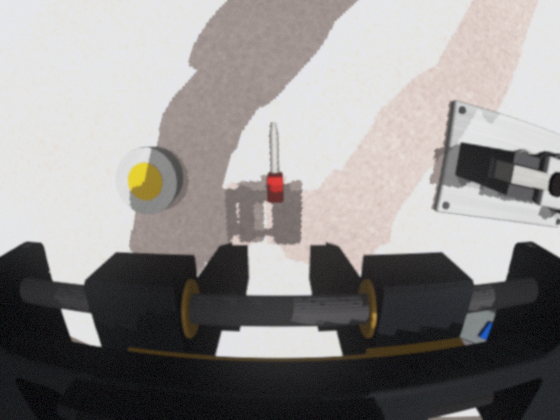

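View pics/s9c.png

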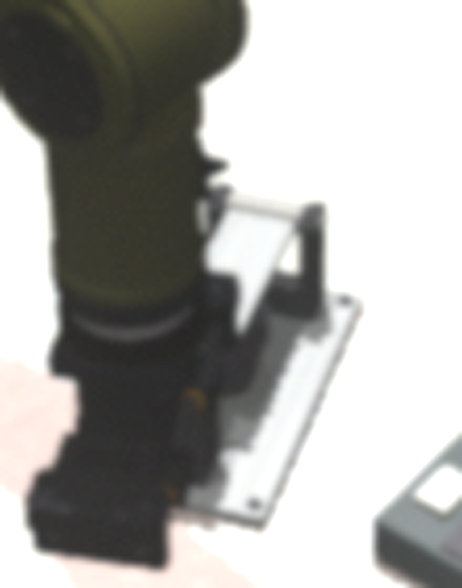

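Run:
```python
from h import *
a=cv2.imread('pics/w13.png')
cv2.imwrite('pics/w13c.png',cv2.resize(a[115:210,240:310],None,fx=6.2,fy=6.2,interpolation=cv2.INTER_CUBIC))
cv2.imwrite('pics/w13d.png',cv2.resize(a[90:220,430:560],None,fx=4.5,fy=4.5,interpolation=cv2.INTER_CUBIC))
```

```text
(no output)
```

View pics/w13c.png

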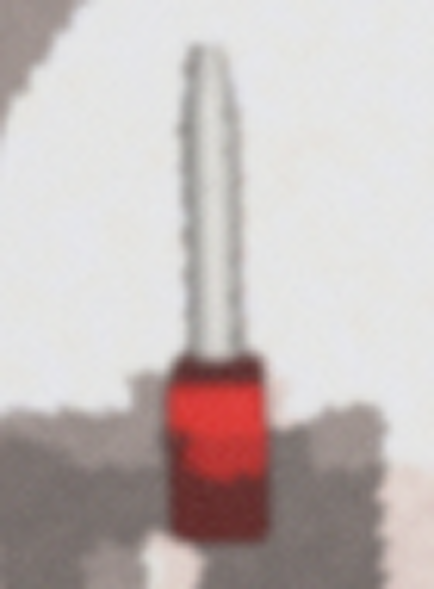

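View pics/w13d.png

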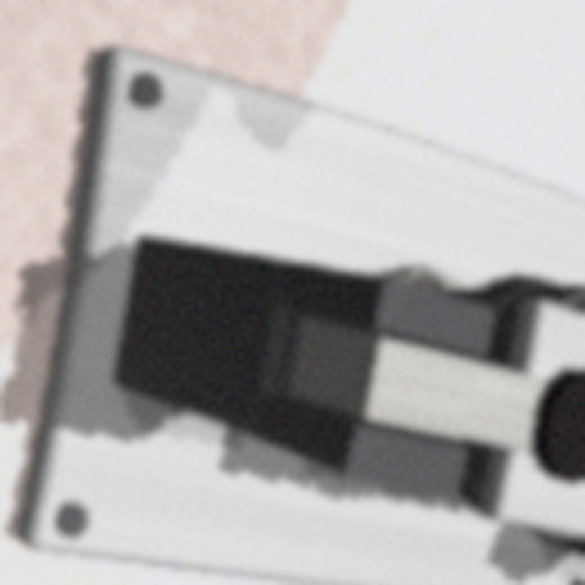

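Run:
```python
from h import *
o=load('w13')
o2=load('s9')
f=lambda u,v,s,o0:((u+.5)/s-.5+o0[0],(v+.5)/s-.5+o0[1])
P={}
for n,p,z in [('tip',(207,46),4.5),('root',(217,357),4.5),('top',(218,461),34),('topfront',(217,382),34),('topback',(219,540),34)]:
  u,v=f(*p,6.2,(240,115)); P[n]=watz(u,v,z,o); print(n,P[n].round(1))
d=P['tip']-P['root'];print(np.degrees(np.arctan2(d[1],d[0]))%360,np.linalg.norm(d))
d=P['topfront']-P['topback'];print(np.degrees(np.arctan2(d[1],d[0]))%360,np.linalg.norm(d))
print('tool z dir',np.degrees(np.arctan2(*(-q2R(o['tool_rot'])[:2,2])[::-1]))%360)
```

```text
tip [ 574.7 -252.7    4.5]
root [ 624.3 -236.     4.5]
top [ 635.3 -232.2   34. ]
topfront [ 623.4 -235.9   34. ]
topback [ 647.3 -228.4   34. ]
198.67615138071184 52.26216277168011
197.5269977221412 25.10018534329896
tool z dir 197.00033715921052
```

Call:
{"api": "play_rows", "payload": {"twist": [[0,0,0.018],[0,0,0],[0,0,0],[0,0,0],[0,0,0],[0,0,0],[0,0,0]], "dp": [[0.1,-0.22,-3],[0,0,-4],[0,0,-4],[0,0,-2.5],[0,0,-1.5],[0,0,0],[0,0,0]], "grip": [4,4,4,4,4,4,4]}}

```text
time_s: 18.98
position: [639.4, -232.2, 46.1]
tool_rot: [0.699, -0.112, 0.697, 0.111]
wrist_force: [0.4, -0.5, -0.1]
width: 40.1
```

Run:
```python
from h import *
im,o=look('w14')
o=get_obs();print(o['position'])
```

```text
w14 18.975 [ 639.4 -232.2   46.1] [-0.311  0.95  -0.002] F [ 0.4 -0.5 -0.1] w 40.08153813383361
[ 639.37771975 -232.30042996   46.20177618]
```

View pics/w14.png

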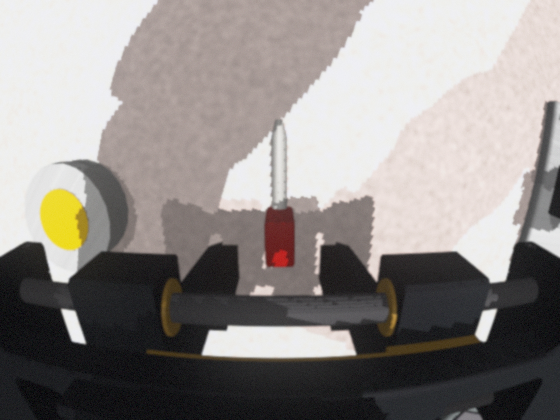

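Call:
{"api": "play_rows", "payload": {"twist": [[0,0,0],[0,0,0],[0,0,0],[0,0,0],[0,0,0],[0,0,0],[0,0,0],[0,0,0]], "dp": [[-0.12,0,-1.5],[0,0,-1.5],[0,0,-0.8],[0,0,0],[0,0,0],[0,0,0],[0,0,0],[0,0,0]], "grip": [4,4,4,4,1,1,1,1]}}

```text
time_s: 20.02
position: [637.4, -232.1, 7.1]
tool_rot: [0.699, -0.111, 0.698, 0.111]
wrist_force: [-0.2, -0.3, 2.2]
width: 15.8
```

Run:
```python
from h import *
im,o=look('w15')
```

```text
w15 20.025 [ 637.4 -232.1    7.1] [-0.311  0.95  -0.   ] F [-0.2 -0.3  2.2] w 15.752522271687369
```

View pics/w15.png

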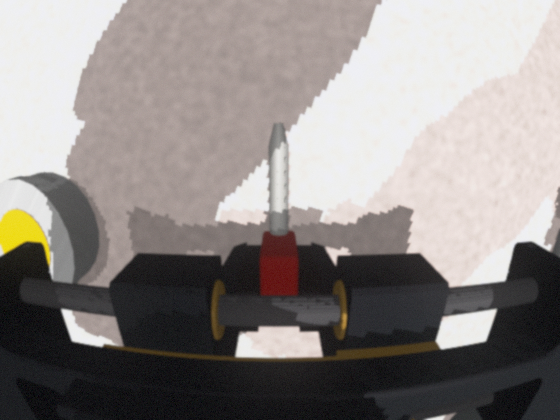

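Call:
{"api": "play_rows", "payload": {"twist": [[0,0,0],[0,0,0],[0,0,0],[0,0,-0.03],[0,0,-0.03],[0,0,-0.03],[0,0,-0.036],[0,0,0],[0,0,0],[0,0,0],[0,0,0],[0,0,0]], "dp": [[0,0,1.5],[0,0,3],[0,0,4.5],[0,2,4],[0,4,2],[0,4,0],[0,4,0],[0,4,0],[0.2,3,0],[0.1,1,0],[0,0,0],[0,0,0]], "grip": [1,1,1,1,1,1,1,1,1,1,1,1]}}

```text
time_s: 21.58
position: [640.0, -14.5, 156.8]
tool_rot: [0.704, -0.067, 0.704, 0.066]
wrist_force: [-0.1, -0.2, -1.1]
width: 15.6
```

Run:
```python
from h import *
o=load('w15')
t=watz(279,124.5,4.5,o);R=q2R(o['tool_rot']);print('tip in tool',R.T@(t-o['position']), t)
im,o=look('w16');print(np.round(o['qpos'],2))
```

```text
tip in tool [  2.55629195   1.08930254 -65.9120298 ] [ 574.41599839 -251.5600869     4.5       ]
w16 21.575 [640.  -14.5 156.8] [-0.186  0.982 -0.002] F [-0.1 -0.2 -1.1] w 15.649672124201555
[-0.01  0.8  -0.07  1.59  0.08  0.75  1.64]
```

View pics/w16.png

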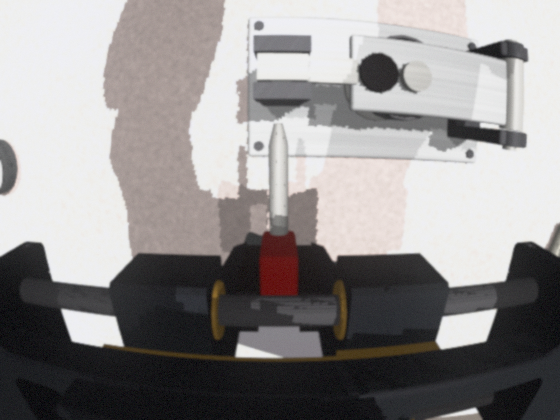

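Run:
```python
from h import *
o=load('w16');R=q2R(o['tool_rot']);tip=o['position']+R@np.array([2.6,0.5,-66]);print('tcp jig',jc(o['position']).round(1),'tip jig',jc(tip).round(1))
J=lambda x,y,z:O+x*ex+y*ey+z*ez
pts={}
a=cv2.imread('pics/w16.png');s=4.5;x0,y0=235,5
b=cv2.resize(a[y0:y0+130,x0:x0+175],None,fx=s,fy=s,interpolation=cv2.INTER_CUBIC);b=cv2.convertScaleAbs(b,alpha=1.3)
def mark(X,col):
    u,v=wproj(X,o);cv2.circle(b,(int((u-x0+.5)*s),int((v-y0+.5)*s)),3,col,-1)
for x in (-102,-68):
  for y in (-19.5,-9.5,9.5,19.5): mark(J(x,y,111),(0,0,255))
for x in (-115,115):
  for y in (-65,65): mark(J(x,y,12),(0,255,0))
for y in (-19.5,19.5): mark(J(-85,y,94),(255,0,255))
cv2.imwrite('pics/w16c.png',b)
```

```text
tcp jig [-88.  -99.9 156.8] tip jig [-87.3 -33.9 154.2]
```

View pics/w16c.png

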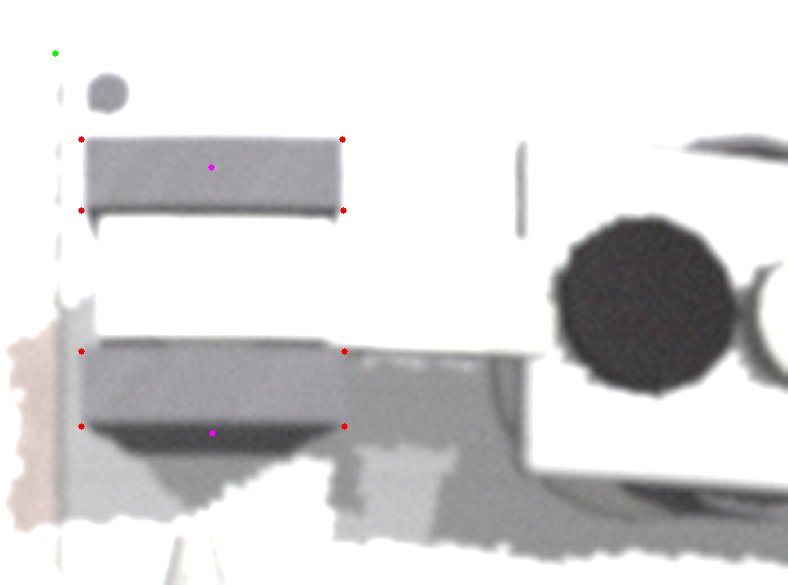

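Call:
{"api": "play_rows", "payload": {"twist": [[0,0,0],[0,0,0],[0,0,0],[0,0,0],[0,0,0]], "dp": [[-0.04,0.19,-2],[0,0,-2.5],[0,0,-1.5],[0,0,0],[0,0,0]], "grip": [1,1,1,1,1]}}

```text
time_s: 22.25
position: [640.3, -10.5, 97.3]
tool_rot: [0.704, -0.067, 0.703, 0.067]
wrist_force: [0.6, 0.5, -0.5]
width: 15.6
```

Run:
```python
from h import *
im,o=look('w17')
R=q2R(o['tool_rot']);tip=o['position']+R@np.array([2.6,0.9,-66]);print('tcp jig',jc(o['position']).round(1),'tip jig',jc(tip).round(1))
a=im[...,::-1];s=4.5;x0,y0=215,10
b=cv2.resize(a[y0:y0+130,x0:x0+150],None,fx=s,fy=s,interpolation=cv2.INTER_CUBIC);b=cv2.convertScaleAbs(b,alpha=1.3)
J=lambda x,y,z:O+x*ex+y*ey+z*ez
def mark(X,col):
    u,v=wproj(X,o);cv2.circle(b,(int((u-x0+.5)*s),int((v-y0+.5)*s)),3,col,-1)
for x in (-102,-68):
  for y in (-19.5,-9.5,9.5,19.5): mark(J(x,y,111),(0,0,255))
for y in (-19.5,19.5): mark(J(-85,y,94),(255,0,255))
mark(tip,(0,255,0))
cv2.imwrite('pics/w17c.png',b)
```

```text
w17 22.25 [640.3 -10.5  97.3] [-0.189  0.982 -0.   ] F [ 0.6  0.5 -0.5] w 15.649348540233195
tcp jig [ -84.1 -101.    97.3] tip jig [-83.2 -35.   94.7]
```

View pics/w17c.png

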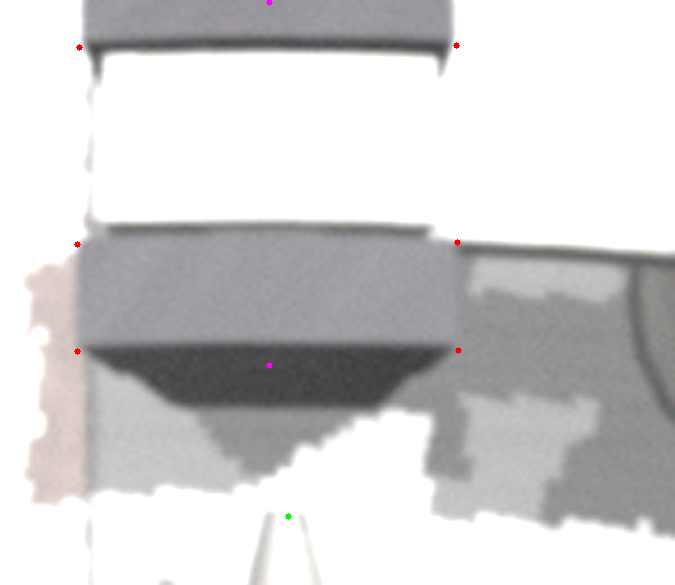

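Call:
{"api": "play_rows", "payload": {"twist": [[0,0,0],[0,0,0],[0,0,0],[0,0,0],[0,0,0]], "dp": [[0.03,-0.17,-0.07],[-0.6,-0.12,0],[-0.6,-0.12,0],[0,0,0],[0,0,0]], "grip": [1,1,1,1,1]}}

```text
time_s: 22.92
position: [628.1, -14.2, 96.1]
tool_rot: [0.704, -0.067, 0.704, 0.067]
wrist_force: [0.2, -0.3, -1.1]
width: 15.7
```

Run:
```python
from h import *
im,o=look('w18')
R=q2R(o['tool_rot']);tip=o['position']+R@np.array([2.6,0.7,-66]);print('tcp jig',jc(o['position']).round(1),'tip jig',jc(tip).round(1))
a=im[...,::-1];s=4.5;x0,y0=215,10
b=cv2.resize(a[y0:y0+130,x0:x0+150],None,fx=s,fy=s,interpolation=cv2.INTER_CUBIC);b=cv2.convertScaleAbs(b,alpha=1.3)
J=lambda x,y,z:O+x*ex+y*ey+z*ez
def mark(X,col):
    u,v=wproj(X,o);cv2.circle(b,(int((u-x0+.5)*s),int((v-y0+.5)*s)),3,col,-1)
for x in (-102,-68):
  for y in (-19.5,-9.5,9.5,19.5): mark(J(x,y,111),(0,0,255))
for y in (-19.5,19.5): mark(J(-85,y,94),(255,0,255))
mark(tip,(0,255,0))
cv2.imwrite('pics/w18c.png',b)
```

```text
w18 22.925 [628.1 -14.2  96.1] [-0.189  0.982  0.   ] F [ 0.2 -0.3 -1.1] w 15.68765071989826
tcp jig [-85.4 -88.3  96.1] tip jig [-84.7 -22.3  93.4]
```

View pics/w18c.png

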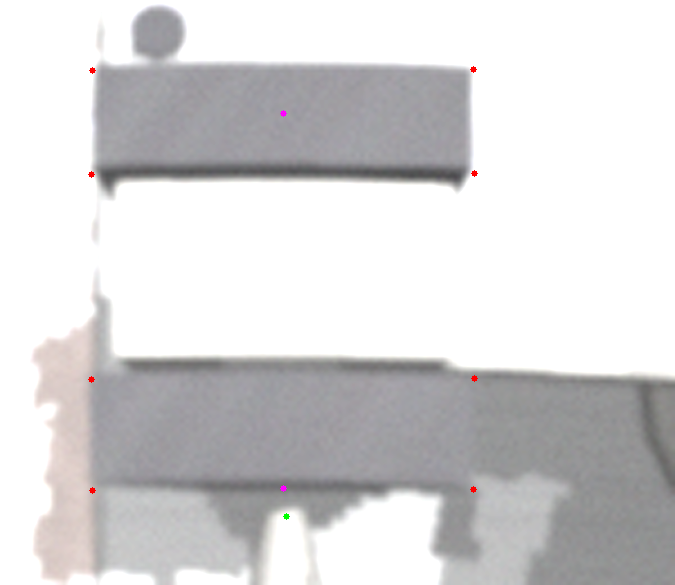

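Call:
{"api": "play_rows", "payload": {"twist": [[0,0,0],[0,0,0],[0,0,0],[0,0,0],[0,0,0],[0,0,0]], "dp": [[-0.49,-0.14,0.03],[-0.49,-0.1,0],[-0.49,-0.1,0],[-0.49,-0.1,0],[-0.49,-0.1,0],[0,0,0]], "grip": [1,1,1,1,1,1]}}

```text
time_s: 23.72
position: [603.0, -19.8, 96.2]
tool_rot: [0.704, -0.067, 0.704, 0.067]
wrist_force: [-0.3, -0.4, -0.9]
width: 15.6
```

Run:
```python
from h import *
im,o=look('w19')
R=q2R(o['tool_rot']);tip=o['position']+R@np.array([2.6,0.7,-66]);print('tcp jig',jc(o['position']).round(1),'tip jig',jc(tip).round(1))
```

```text
w19 23.725 [603.  -19.8  96.2] [-0.189  0.982  0.   ] F [-0.3 -0.4 -0.9] w 15.583381173997047
tcp jig [-86.2 -62.6  96.2] tip jig [-85.4   3.4  93.7]
```

View pics/w19.png

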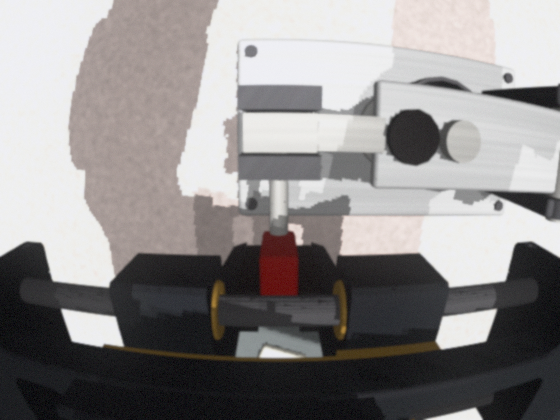

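Call:
{"api": "play_rows", "payload": {"twist": [[0,0,0],[0,0,0],[0,0,0],[0,0,0],[0,0,0],[0,0,0]], "dp": [[-0.49,-0.08,0],[-0.49,-0.09,0],[-0.49,-0.09,0],[-0.49,-0.09,0],[-0.49,-0.09,0],[0,0,0]], "grip": [1,1,1,1,1,1]}}

```text
time_s: 24.52
position: [578.5, -24.2, 96.3]
tool_rot: [0.704, -0.067, 0.704, 0.067]
wrist_force: [0.5, 0.8, -0.5]
width: 16.0
```

Call:
{"api": "play_rows", "payload": {"twist": [[0,0,0],[0,0,0],[0,0,0]], "dp": [[-0.2,-0.04,0],[-0.2,-0.04,0],[0,0,0]], "grip": [1,1,1]}}

```text
time_s: 24.9
position: [574.8, -24.8, 96.2]
tool_rot: [0.704, -0.067, 0.704, 0.067]
wrist_force: [-0.3, -0.4, -0.6]
width: 15.6
```

Run:
```python
from h import *
im,o=look('w20')
R=q2R(o['tool_rot']);tip=o['position']+R@np.array([2.6,0.7,-66]);print('tcp jig',jc(o['position']).round(1),'tip jig',jc(tip).round(1))
```

```text
w20 24.9 [574.8 -24.8  96.2] [-0.189  0.982  0.   ] F [-0.3 -0.4 -0.6] w 15.569789599477582
tcp jig [-85.8 -34.   96.2] tip jig [-85.1  32.   93.6]
```

View pics/w20.png

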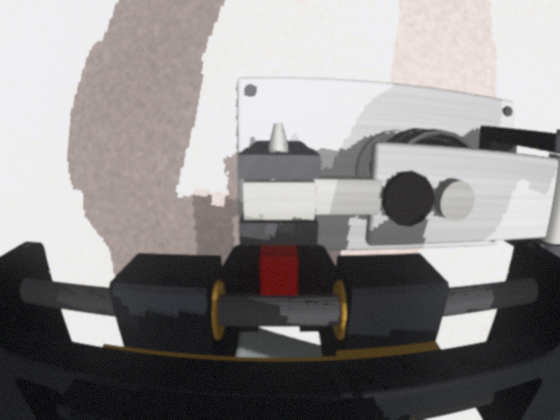

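Tip is out the far side at (279,125), with about 1 mm still to go. I'll push until the tab touches the ear.

Call:
{"api": "play_rows", "payload": {"twist": [[0,0,0],[0,0,0],[0,0,0]], "dp": [[-0.1,-0.02,0],[-0.1,-0.02,0],[0,0,0]], "grip": [1,1,1]}}

```text
time_s: 25.32
position: [574.6, -24.9, 96.5]
tool_rot: [0.705, -0.067, 0.703, 0.067]
wrist_force: [4.5, 0.7, -2.8]
width: 16.1
```

Call:
{"api": "play_rows", "payload": {"twist": [[0,0,0],[0,0,0],[0,0,0],[0,0,0],[0,0,0],[0,0,0],[0,0,0],[0,0,0],[0,0,0]], "dp": [[-0.05,-0.01,0],[0.1,0.02,0],[0,0,0],[0,0,0],[0,0,0],[0,0,1],[0,0,2],[0,0,4],[0,0,3]], "grip": [1,1,3,4,4,4,4,4,4]}}

```text
time_s: 26.45
position: [573.6, -25.1, 198.4]
tool_rot: [0.704, -0.067, 0.703, 0.067]
wrist_force: [0.7, -0.5, -0.3]
width: 39.8
```

Run:
```python
from h import *
im,o=look('w21');im,o=look('w21')
```

```text
w21 26.45 [573.6 -25.1 198.4] [-0.189  0.982 -0.   ] F [ 0.7 -0.5 -0.3] w 39.826509812369736
w21 26.5 [575.8 -25.2 201.9] [-0.189  0.982 -0.001] F [ 1.  -0.2  1.2] w 39.690981363902175
```

View pics/w21.png

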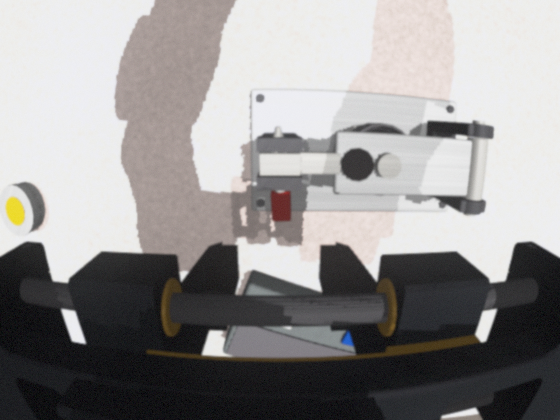

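Run:
```python
from h import *
for i in range(2): im,o=look('w22')
a=im[...,::-1];s=7;x0,y0=235,110
b=cv2.resize(a[y0:y0+85,x0:x0+85],None,fx=s,fy=s,interpolation=cv2.INTER_CUBIC);b=cv2.convertScaleAbs(b,alpha=1.5)
J=lambda x,y,z:O+x*ex+y*ey+z*ez
def mark(X,col):
    u,v=wproj(X,o);cv2.circle(b,(int((u-x0+.5)*s),int((v-y0+.5)*s)),3,col,-1)
for x in (-102,-68):
  for y in (-19.5,-9.5,9.5,19.5): mark(J(x,y,111),(0,0,255))
for y in (-19.5,-45.5):
  for x in (-93,-77): mark(J(x,y,123.5),(0,255,0))
mark(J(-85,32.5,94),(0,255,0))
cv2.imwrite('pics/w22c.png',b)
```

```text
w22 26.55 [575.6 -25.2 200.1] [-0.189  0.982 -0.001] F [-0.2  0.3 -0.4] w 39.653010455491206
w22 26.6 [574.4 -25.1 198.2] [-0.189  0.982 -0.001] F [ 0.5 -0.4  0.3] w 40.14229498296014
```

View pics/w22c.png

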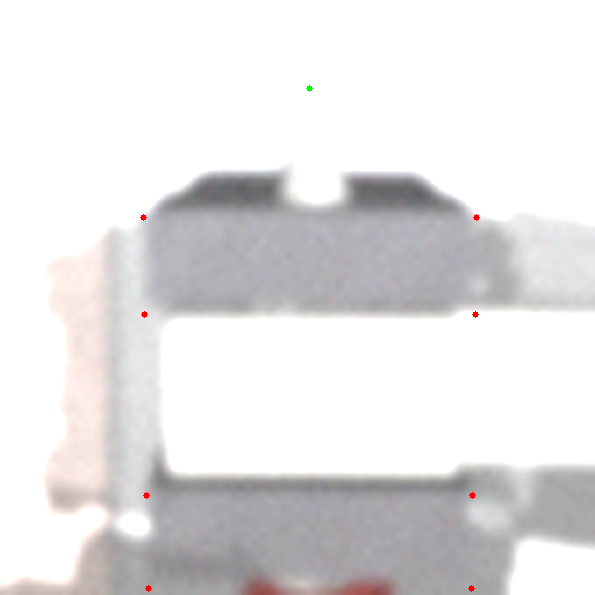

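Run:
```python
from h import *
for i in range(1): im,o=look('w23')
a=im[...,::-1];s=6;x0,y0=235,110
b=cv2.resize(a[y0:y0+120-20,x0:x0+85],None,fx=s,fy=s,interpolation=cv2.INTER_CUBIC);b=cv2.convertScaleAbs(b,alpha=0.95)
b=cv2.resize(a[y0:y0+120,x0:x0+85],None,fx=5,fy=5,interpolation=cv2.INTER_CUBIC);s=5
J=lambda x,y,z:O+x*ex+y*ey+z*ez
def mark(X,col):
    u,v=wproj(X,o);cv2.circle(b,(int((u-x0+.5)*s),int((v-y0+.5)*s)),3,col,-1)
for x in (-102,-68):
  for y in (-19.5,-9.5,9.5,19.5): mark(J(x,y,111),(0,0,255))
for y in (-19.5,-45.5):
  for x in (-93,-77): mark(J(x,y,123.5),(0,255,0))
mark(J(-85,32.5,94),(0,255,0))
cv2.imwrite('pics/w23c.png',b)
```

```text
w23 26.65 [573.4 -25.2 196.9] [-0.189  0.982 -0.   ] F [ 0.1 -0.1  0.1] w 40.12778383961141
```

View pics/w23c.png

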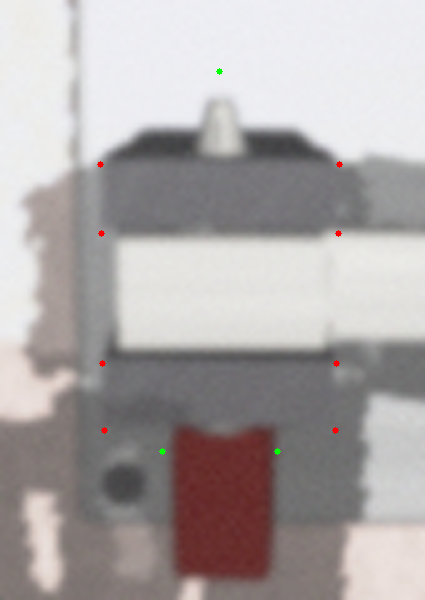

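Run:
```python
from h import *
for i in range(2): im,o=look('w24')
a=im[...,::-1];x0,y0=235,110;s=5
b=cv2.resize(a[y0:y0+120,x0:x0+85],None,fx=s,fy=s,interpolation=cv2.INTER_CUBIC)
c=b.copy()
J=lambda x,y,z:O+x*ex+y*ey+z*ez
def mark(X,col):
    u,v=wproj(X,o);cv2.circle(b,(int((u-x0+.5)*s),int((v-y0+.5)*s)),3,col,-1)
for x in (-102,-68):
  for y in (-19.5,-9.5,9.5,19.5): mark(J(x,y,111),(0,0,255))
for y in (-19.5,-45.5):
  for x in (-93,-77): mark(J(x,y,96.5),(0,255,0))
mark(J(-85,32.5,92),(0,255,0)); mark(J(-85,19.5,92),(0,255,255))
cv2.imwrite('pics/w24c.png',np.hstack([b,c])[:600])
```

```text
w24 26.7 [572.9 -25.2 196. ] [-0.189  0.982  0.   ] F [-0.5  0.  -0.1] w 40.032210742153524
w24 26.75 [572.6 -25.1 195.5] [-0.189  0.982  0.   ] F [0.4 0.5 0.6] w 40.21444490520107
```

View pics/w24c.png

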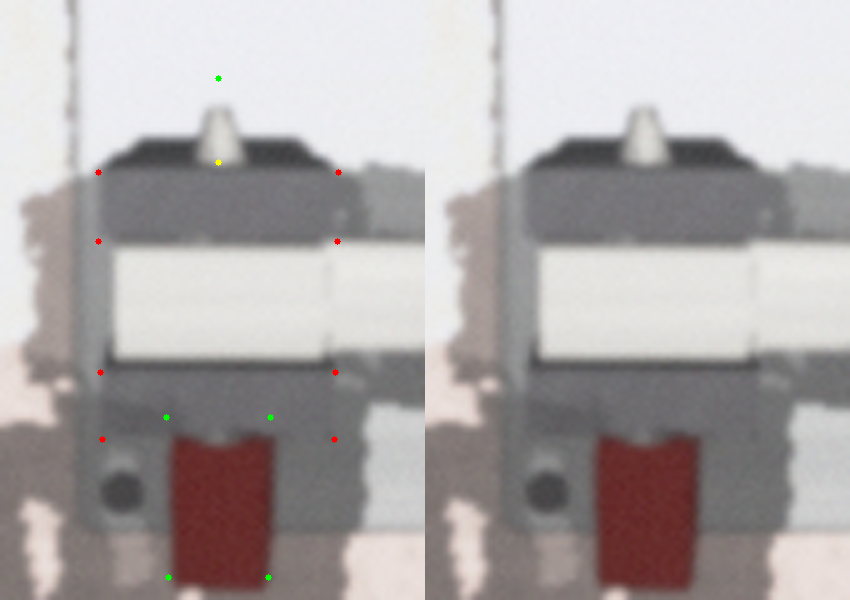

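Call:
{"api": "play_rows", "payload": {"twist": [[0,0,0],[0,0,0],[0,0,0],[0,0,0],[0,0,0],[0,0,0],[0,0,0],[0,0,0]], "dp": [[2.3,0.45,0],[2.4,0.46,0],[0,0,-3],[0,0,-4],[0,0,-3],[0,0,-1],[0,0,0],[0,0,0]], "grip": [2,0,0,0,0,0,0,0]}}

```text
time_s: 27.8
position: [621.3, -16.0, 87.3]
tool_rot: [0.705, -0.067, 0.703, 0.067]
wrist_force: [-0.8, 1.1, -0.1]
width: 0.5
```

Run:
```python
from h import *
im,o=look('w25');print(jc(o['position']))
```

```text
w25 27.8 [621.3 -16.   87.3] [-0.189  0.982 -0.   ] F [-0.8  1.1 -0.1] w 0.4964590252594647
[-85.93703676 -81.34491174  87.3339203 ]
```

View pics/w25.png

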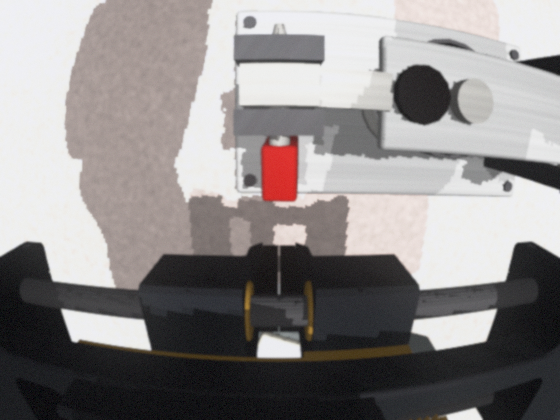

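Call:
{"api": "play_rows", "payload": {"twist": [[0,0,0],[0,0,0],[0,0,0],[0,0,0],[0,0,0],[0,0,0],[0,0,0]], "dp": [[-0.7,-0.13,0],[-0.7,-0.13,0],[-0.5,-0.1,0],[-0.3,-0.06,0],[-0.3,-0.06,0],[-0.1,-0.02,0],[0,0,0]], "grip": [0,0,0,0,0,0,0]}}

```text
time_s: 28.72
position: [596.8, -20.6, 87.1]
tool_rot: [0.706, -0.067, 0.702, 0.067]
wrist_force: [4.1, 1.1, 3.1]
width: 0.2
```

Run:
```python
from h import *
im,o=look('w26');print(jc(o['position']))
```

```text
w26 28.725 [596.8 -20.6  87.1] [-0.189  0.982 -0.   ] F [4.1 1.1 3.1] w 0.1790278914674294
[-85.76689325 -56.38049782  87.08471545]
```

View pics/w26.png

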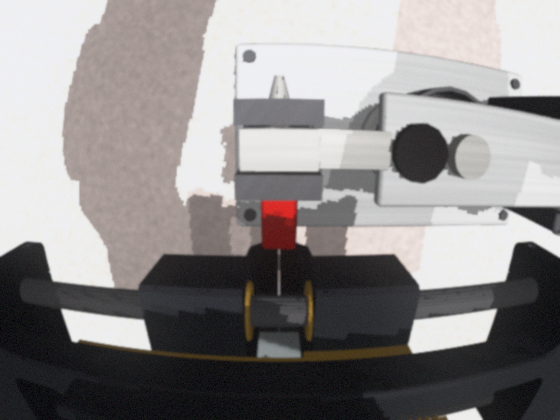

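Call:
{"api": "play_rows", "payload": {"twist": [[0,0,0],[0,0,0],[0,0,0]], "dp": [[-0.15,-0.03,0],[-0.1,-0.02,0],[0,0,0]], "grip": [0,0,0]}}

```text
time_s: 29.15
position: [596.1, -20.8, 87.7]
tool_rot: [0.707, -0.067, 0.701, 0.067]
wrist_force: [7.5, 1.9, 3.7]
width: 0.2
```

Run:
```python
from h import *
im,o=look('w27');print(jc(o['position']))
a=im[...,::-1];x0,y0=225,60;s=5
b=cv2.resize(a[y0:y0+120+75,x0:x0+110],None,fx=3,fy=3,interpolation=cv2.INTER_CUBIC);s=3
J=lambda x,y,z:O+x*ex+y*ey+z*ez
def mark(X,col):
    u,v=wproj(X,o);cv2.circle(b,(int((u-x0+.5)*s),int((v-y0+.5)*s)),2,col,-1)
for x in (-102,-68):
  for y in (-19.5,-9.5,9.5,19.5): mark(J(x,y,111),(0,0,255))
mark(J(-85,32.5,92),(0,255,0)); mark(J(-85,19.5,92),(0,255,255))
for y in (-19.5,-45.5):
  for x in (-93,-77): mark(J(x,y,96.5),(0,255,0))
cv2.imwrite('pics/w27c.png',b)
```

```text
w27 29.15 [596.1 -20.8  87.7] [-0.189  0.982 -0.001] F [7.5 1.9 3.7] w 0.19618581431408147
[-85.84548825 -55.69908487  87.692777  ]
```

View pics/w27c.png

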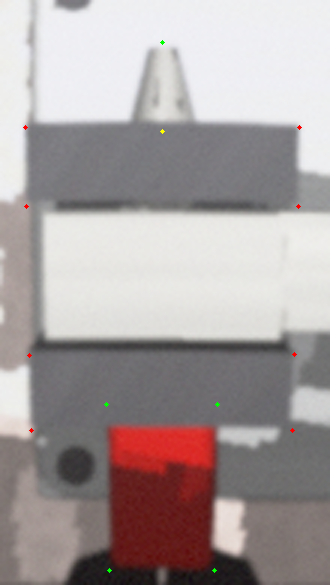

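Call:
{"api": "play_rows", "payload": {"twist": [[0,0,0],[0,0,0],[0,0,0],[0,0,0],[0,0,0],[0,0,0],[0,0,0],[0,0,0],[0,0,0],[0,0,0],[0,0,0],[0,0,0]], "dp": [[0.5,0.1,0],[1.5,0.28,0],[0,0,2],[0,0,3],[0,0,3],[0,0,1.2],[-2,1.1,0],[-2,1.1,0],[-2,1.1,0],[-2,1.1,0],[0,0,0],[0,0,0]], "grip": [0,0,0,0,0,0,0,0,0,0,0,0]}}

```text
time_s: 30.7
position: [532.4, 25.6, 177.8]
tool_rot: [0.704, -0.067, 0.704, 0.067]
wrist_force: [0.3, -0.7, 0.4]
width: 0.4
```

Run:
```python
from h import *
im,o=look('w28');print(jc(o['position']))
J=lambda x,y,z:O+x*ex+y*ey+z*ez
print(wproj(J(-25,0,106),o), wproj(J(-25,0,106)+13*ey,o))
im,o=look('s10','scene')
b=im[...,::-1][120:260,220:340];cv2.imwrite('pics/s10c.png',cv2.convertScaleAbs(cv2.resize(b,None,fx=4.2,fy=4.2,interpolation=cv2.INTER_CUBIC),alpha=1.6))
```

```text
w28 30.7 [532.4  25.6 177.8] [-0.189  0.982 -0.   ] F [ 0.3 -0.7  0.4] w 0.3545667766850635
[-28.21870263  -1.85181772 177.81499902]
[281.89076119 215.98417034] [281.92068551 197.93617273]
s10 30.75 [532.6  25.6 177.9] [-0.188  0.982 -0.   ] F [-0.6  0.1 -0.6] w 0.646303041753465
```

View pics/w28.png

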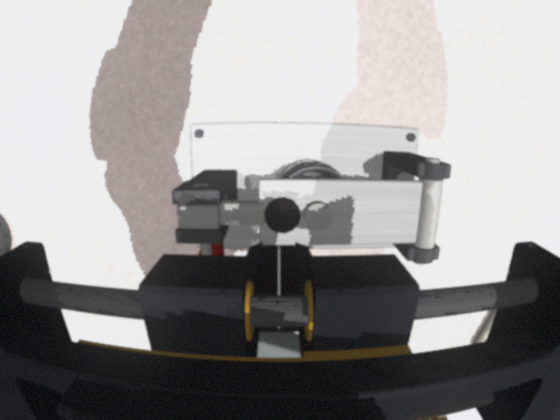

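View pics/s10c.png

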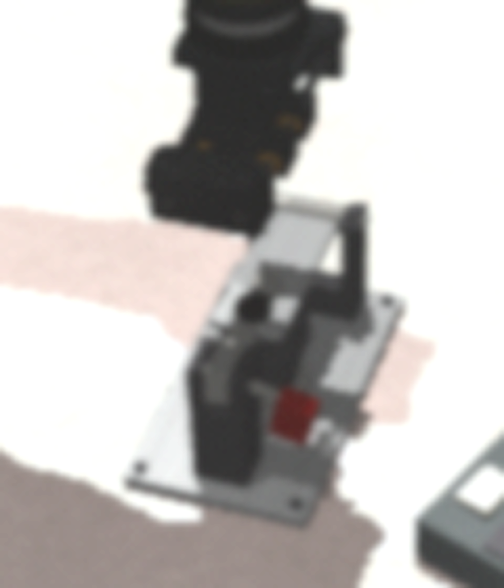

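Run:
```python
from h import *
a=cv2.imread('pics/s10.png');x0,y0=255,185;s=9
b=cv2.convertScaleAbs(cv2.resize(a[y0:y0+60,x0:x0+60],None,fx=s,fy=s,interpolation=cv2.INTER_CUBIC),alpha=1.6)
J=lambda x,y,z:O+x*ex+y*ey+z*ez
def mark(X,col):
    u,v=proj('scene',X);cv2.circle(b,(int((u-x0+.5)*s),int((v-y0+.5)*s)),3,col,-1)
for y in (-19.5,-45.5):
  for x in (-93,-77):
    for z in (96.5,62.5): mark(J(x,y,z),(0,255,0) if y>-20 else (255,0,0))
for x in (-102,-68):
  for y in (-19.5,-9.5,9.5,19.5): mark(J(x,y,111),(0,0,255))
for x in (-102,-68): mark(J(x,-19.5,12),(0,0,255))
cv2.imwrite('pics/s10d.png',b)
```

```text
(no output)
```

View pics/s10d.png

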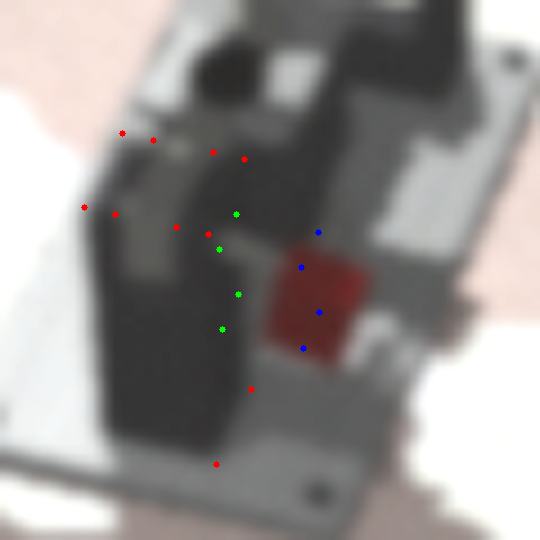

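Run:
```python
from h import *
im,o=look('s11','scene');a=im[...,::-1];x0,y0=255,185;s=9
b=cv2.convertScaleAbs(cv2.resize(a[y0:y0+60,x0:x0+60],None,fx=s,fy=s,interpolation=cv2.INTER_CUBIC),alpha=1.6)
cv2.imwrite('pics/s11d.png',b)
im,o=look('t11','top');a=im[...,::-1];x0,y0=240,190;s=6
b=cv2.convertScaleAbs(cv2.resize(a[y0:y0+70,x0:x0+90],None,fx=s,fy=s,interpolation=cv2.INTER_CUBIC),alpha=1.6)
J=lambda x,y,z:O+x*ex+y*ey+z*ez
def mark(X,col):
    u,v=proj('top',X);u+=1.9;v+=1.1;cv2.circle(b,(int((u-x0+.5)*s),int((v-y0+.5)*s)),3,col,-1)
for x in (-102,-68):
  for y in (-19.5,-9.5,9.5,19.5): mark(J(x,y,111),(0,0,255))
for y in (-19.5,-45.5):
  for x in (-93,-77): mark(J(x,y,96.5),(0,255,0))
cv2.imwrite('pics/t11d.png',b)
```

```text
s11 30.8 [532.7  25.5 178. ] [-0.188  0.982 -0.   ] F [-0.3  0.4  0. ] w 0.2791553073755537
t11 30.85 [532.6  25.6 178. ] [-0.188  0.982 -0.   ] F [-0.3 -0.5  0.8] w 0.7167320825042213
```

View pics/s11d.png

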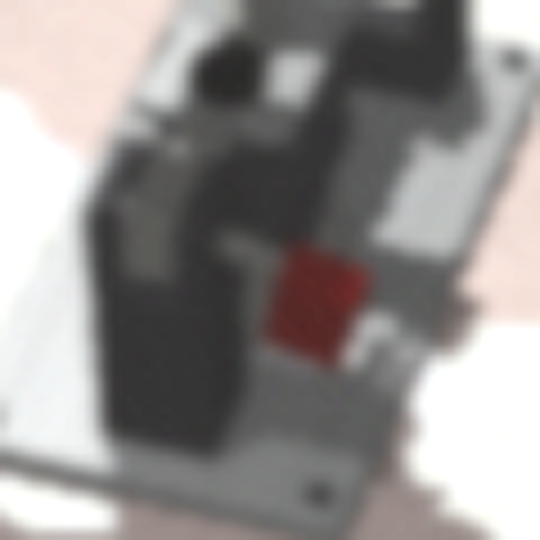

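View pics/t11d.png

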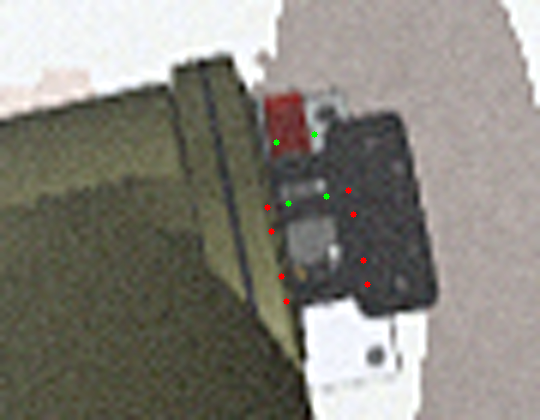

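Call:
{"api": "play_rows", "payload": {"twist": [[0,0,0],[0,0,0],[0,0,0],[0,0,0],[0,0,0],[0,0,0],[0,0,0],[0,0,0]], "dp": [[2.4,-1,0],[2.4,-1,0],[2.4,-1,0],[2.4,-1,0],[0,0,-2.5],[0,0,-2.0],[0,0,0],[0,0,0]], "grip": [1,2,3,4,4,4,4,4]}}

```text
time_s: 31.9
position: [628.5, -13.9, 133.9]
tool_rot: [0.704, -0.067, 0.704, 0.067]
wrist_force: [0.6, -0.1, -0.1]
width: 39.8
```

Run:
```python
from h import *
im,o=look('w30');print(jc(o['position']))
a=im[...,::-1];x0,y0=225,0;s=4
b=cv2.resize(a[y0:y0+200,x0:x0+110],None,fx=s,fy=s,interpolation=cv2.INTER_CUBIC)
J=lambda x,y,z:O+x*ex+y*ey+z*ez
def mark(X,col):
    u,v=wproj(X,o);cv2.circle(b,(int((u-x0+.5)*s),int((v-y0+.5)*s)),2,col,-1)
for x in (-102,-68):
  for y in (-19.5,-9.5,9.5,19.5): mark(J(x,y,111),(0,0,255))
mark(J(-85,32.5,92),(0,255,0)); mark(J(-85,19.5,92),(0,255,255))
for y in (-19.5,-45.5):
  for x in (-93,-77): mark(J(x,y,96.5),(0,255,0))
cv2.imwrite('pics/w30c.png',b[150:750])
```

```text
w30 31.9 [628.5 -13.9 133.9] [-0.189  0.982 -0.   ] F [ 0.6 -0.1 -0.1] w 39.810524114098286
[-85.18959397 -88.83932721 133.8820607 ]
```

View pics/w30c.png

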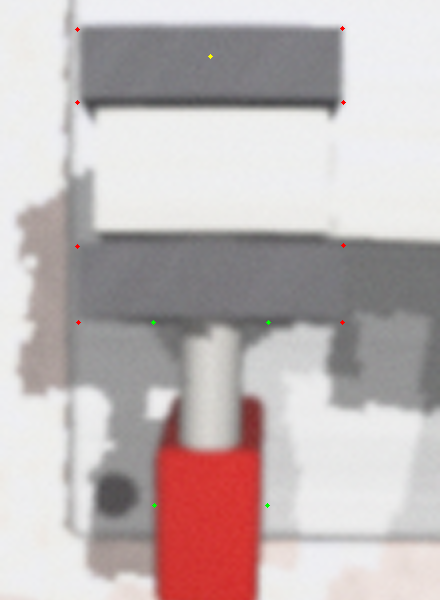

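View pics/w30.png

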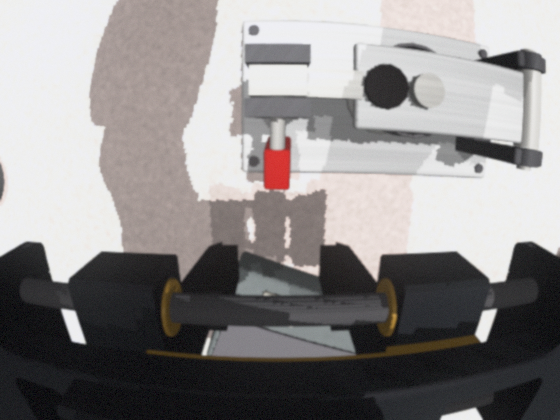

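Run:
```python
from h import *
o=load('w30')
for z in (96,92,88): print(z,jc(watz(277,150,z,o)).round(1),jc(watz(276.5,188,z,o)).round(1))
```

```text
96 [-85.2 -37.9  96. ] [-85.5 -59.9  96. ]
92 [-85.2 -38.3  92. ] [-85.5 -60.8  92. ]
88 [-85.2 -38.6  88. ] [-85.5 -61.6  88. ]
```

Call:
{"api": "play_rows", "payload": {"twist": [[0,0,0],[0,0,0],[0,0,0],[0,0,0],[0,0,0],[0,0,0],[0,0,0],[0,0,0]], "dp": [[-1.2,-0.23,0],[-1.2,-0.23,0],[-1.2,-0.23,0],[0,0,-2],[0,0,-2],[0,0,-2],[0,0,-1],[0,0,0]], "grip": [4,4,4,4,4,4,4,4]}}

```text
time_s: 32.95
position: [591.8, -20.6, 63.1]
tool_rot: [0.704, -0.067, 0.704, 0.067]
wrist_force: [0.5, -0.3, -0.6]
width: 39.7
```

Run:
```python
from h import *
im,o=look('w31');print(jc(o['position']))
```

```text
w31 32.95 [591.8 -20.6  63.1] [-0.189  0.982  0.   ] F [ 0.5 -0.3 -0.6] w 39.71478498377498
[-84.82346288 -51.45598051  63.09964013]
```

View pics/w31.png

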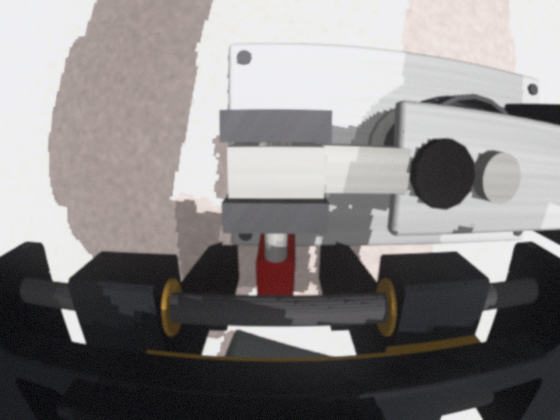

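Call:
{"api": "play_rows", "payload": {"twist": [[0,0,0],[0,0,0],[0,0,0],[0,0,0]], "dp": [[0,0,0],[0,0,0],[0,0,0],[0,0,0]], "grip": [2.4,1.9,1,1]}}

```text
time_s: 33.5
position: [592.3, -20.6, 63.6]
tool_rot: [0.704, -0.067, 0.704, 0.067]
wrist_force: [0.6, 0.1, 2.2]
width: 16.0
```

Run:
```python
from h import *
im,o=look('w32');print(jc(o['position']))
im,o=look('s12','scene');a=im[...,::-1];x0,y0=255,185;s=9
b=cv2.convertScaleAbs(cv2.resize(a[y0:y0+60,x0:x0+60],None,fx=s,fy=s,interpolation=cv2.INTER_CUBIC),alpha=1.6)
cv2.imwrite('pics/s12d.png',b)
```

```text
w32 33.5 [592.3 -20.6  63.6] [-0.189  0.982 -0.   ] F [0.6 0.1 2.2] w 16.010838403333278
[-84.95829353 -51.99524099  63.58724998]
s12 33.55 [592.3 -20.6  63.6] [-0.189  0.982 -0.   ] F [-0.2 -1.   1.1] w 15.454441550848308
```

View pics/w32.png

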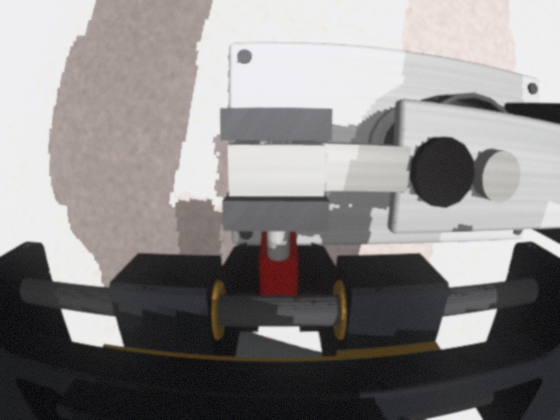

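View pics/s12d.png

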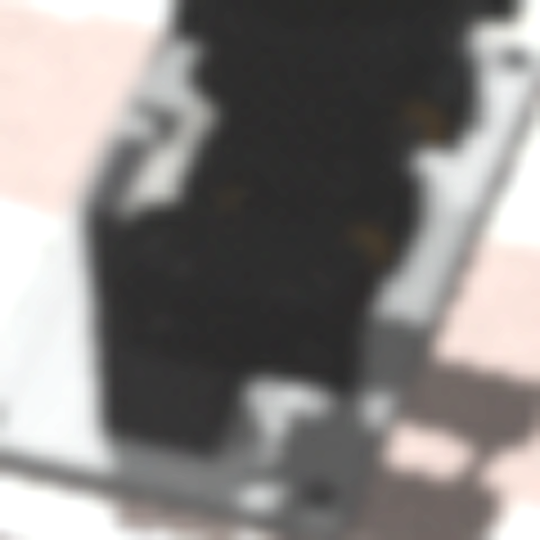

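Call:
{"api": "play_rows", "payload": {"twist": [[0.007,-0.037,0],[0.007,-0.037,0],[0.007,-0.037,0],[0.007,-0.037,0],[0,0,0]], "dp": [[0,0,0.17],[0,0,0.17],[0,0,0.17],[0,0,0.17],[0,0,0]], "grip": [1,1,1,1,1]}}

```text
time_s: 34.22
position: [590.9, -20.8, 69.8]
tool_rot: [0.754, -0.062, 0.65, 0.072]
wrist_force: [0.4, 0.5, 0.7]
width: 15.8
```

Run:
```python
from h import *
im,o=look('w33');print(jc(o['position']),q2R(o['tool_rot']).round(3))
```

```text
w33 34.225 [590.9 -20.8  69.8] [-0.189  0.982 -0.   ] F [0.4 0.5 0.7] w 15.831465039461941
[-84.92743719 -50.567517    69.80151324] [[ 0.146 -0.189  0.971]
 [ 0.028  0.982  0.187]
 [-0.989 -0.     0.148]]
```

View pics/w33.png

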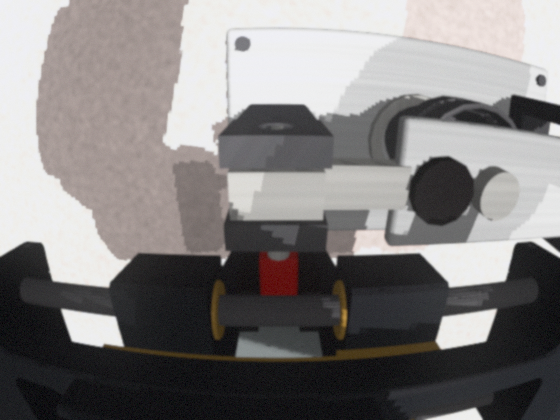

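Call:
{"api": "play_rows", "payload": {"twist": [[0,0,0],[0,0,0],[0,0,0],[0,0,0],[0,0,0]], "dp": [[-0.3,-0.06,0],[-0.3,-0.06,0],[-0.3,-0.06,0],[-0.2,-0.04,0],[0,0,0]], "grip": [1,1,1,1,1]}}

```text
time_s: 34.9
position: [580.7, -22.9, 70.0]
tool_rot: [0.755, -0.062, 0.649, 0.072]
wrist_force: [-0.6, -0.8, -0.3]
width: 15.6
```

Run:
```python
from h import *
im,o=look('w34');print(jc(o['position']))
```

```text
w34 34.9 [580.7 -22.9  70. ] [-0.189  0.982 -0.   ] F [-0.6 -0.8 -0.3] w 15.632428886372299
[-85.02340541 -40.19334309  70.039965  ]
```

View pics/w34.png

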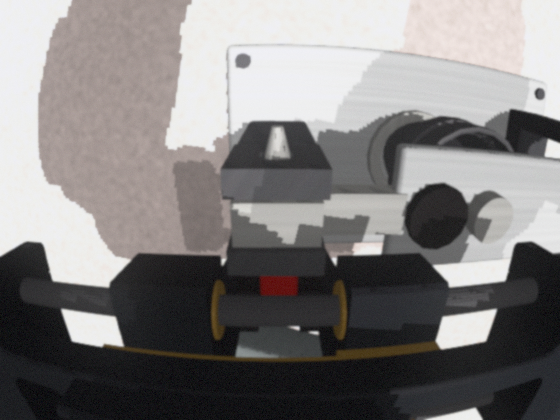

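Tip emerging at (279,127) with no force. Continue to contact.

Call:
{"api": "play_rows", "payload": {"twist": [[0,0,0],[0,0,0],[0,0,0],[0,0,0]], "dp": [[-0.15,-0.03,0],[-0.15,-0.03,0],[-0.1,-0.02,0],[0,0,0]], "grip": [1,1,1,1]}}

```text
time_s: 35.45
position: [579.4, -23.1, 70.6]
tool_rot: [0.756, -0.062, 0.647, 0.072]
wrist_force: [5.7, 0.8, -2.2]
width: 15.9
```

Run:
```python
from h import *
im,o=look('w35');print(jc(o['position']))
```

```text
w35 35.45 [579.4 -23.1  70.6] [-0.189  0.982 -0.001] F [ 5.7  0.8 -2.2] w 15.88874243265365
[-84.92193673 -38.81060097  70.58304392]
```

View pics/w35.png

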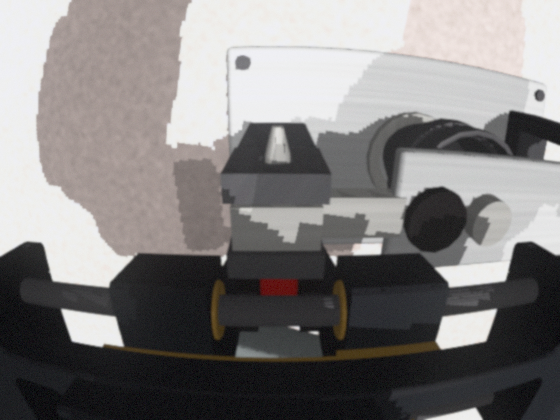

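Run:
```python
from h import *
im=cv2.imread('pics/w35.png');o=load('w35');a=im;x0,y0=205,30;s=4
b=cv2.resize(a[y0:y0+150+115,x0:x0+150],None,fx=s,fy=s,interpolation=cv2.INTER_CUBIC)[250:850]
J=lambda x,y,z:O+x*ex+y*ey+z*ez
def mark(X,col):
    u,v=wproj(X,o);cv2.circle(b,(int((u-x0+.5)*s),int((v-y0+.5)*s)-250),2,col,-1)
for x in (-102,-68):
  for y in (-19.5,-9.5,9.5,19.5): mark(J(x,y,111),(0,0,255))
for z in (90,94,97): mark(J(-85,32.5,z),(0,255,0)); mark(J(-85,19.5,z),(0,255,255))
for y in (-19.5,-45.5):
  for x in (-93,-77): mark(J(x,y,98),(0,255,0))
cv2.imwrite('pics/w35c.png',b)
```

```text
(no output)
```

View pics/w35c.png

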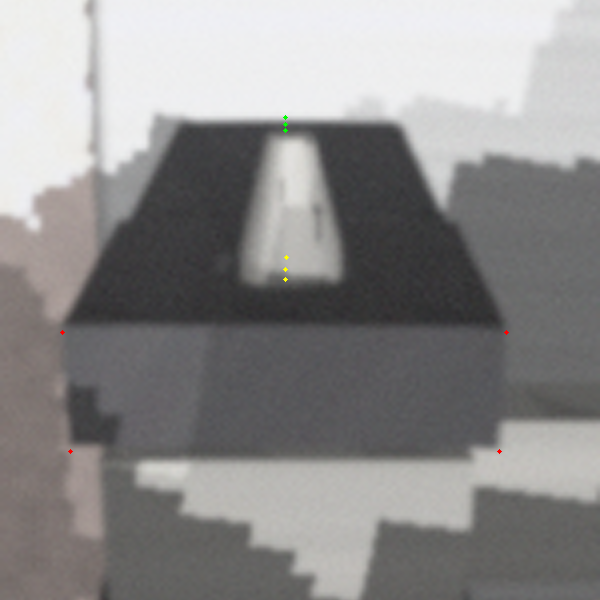

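Call:
{"api": "play_rows", "payload": {"twist": [[0,0,0],[0,0,0],[0,0,0],[0,0,0],[0,0,0],[0,0,0],[0,0,0]], "dp": [[0,0,-0.1],[0,0,0],[0,0,0],[0,0,0],[0,0,0],[0,0,0],[0,0,0]], "grip": [1,1,1.7,1.9,2.2,2.6,3.2]}}

```text
time_s: 36.38
position: [576.2, -23.9, 68.7]
tool_rot: [0.754, -0.062, 0.65, 0.072]
wrist_force: [-0.1, 0.1, 0.2]
width: 31.9
```

Run:
```python
from h import *
im,o=look('w36');print(jc(o['position']))
a=im[...,::-1];x0,y0=205,30;s=4
b=cv2.resize(a[y0:y0+150+115,x0:x0+150],None,fx=s,fy=s,interpolation=cv2.INTER_CUBIC)[250:850]
J=lambda x,y,z:O+x*ex+y*ey+z*ez
def mark(X,col):
    u,v=wproj(X,o);cv2.circle(b,(int((u-x0+.5)*s),int((v-y0+.5)*s)-250),2,col,-1)
for x in (-102,-68):
  for y in (-19.5,-9.5,9.5,19.5): mark(J(x,y,111),(0,0,255))
for z in (90,94,97): mark(J(-85,32.5,z),(0,255,0)); mark(J(-85,19.5,z),(0,255,255))
cv2.imwrite('pics/w36c.png',b)
```

```text
w36 36.375 [576.2 -23.9  68.7] [-0.189  0.982 -0.   ] F [-0.1  0.1  0.2] w 31.85056995470799
[-85.19482964 -35.54538147  68.74917822]
```

View pics/w36c.png

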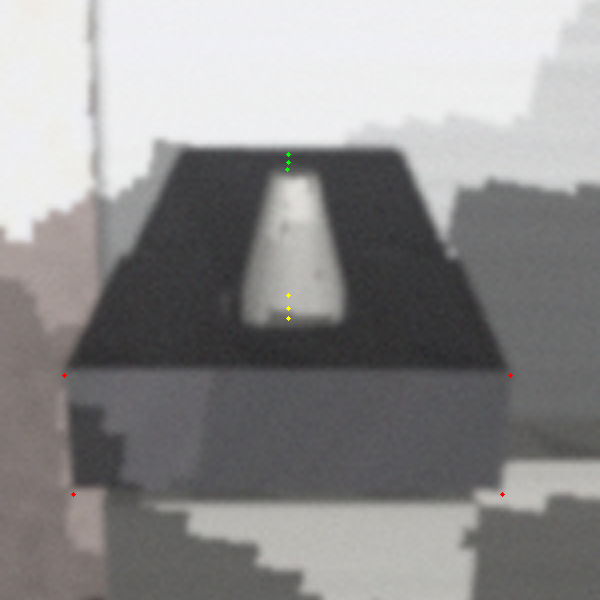

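View pics/w36.png

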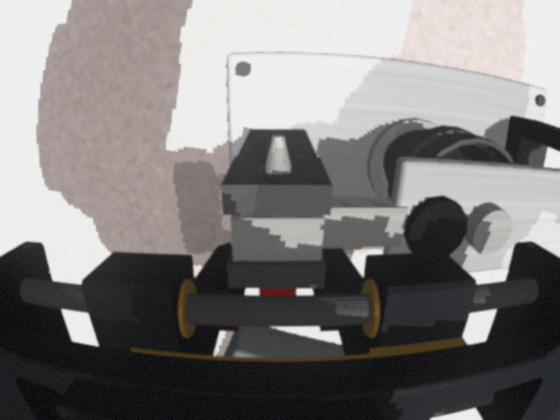

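Call:
{"api": "play_rows", "payload": {"twist": [[0,0,0],[0,0,0],[0,0,0],[0,0,0],[0,0,0],[0,0,0],[0,0,0],[0,0,0],[0,0,0],[0,0,0]], "dp": [[0.1,0.02,0],[0.2,0.04,0],[0,0,0.5],[0,0,1],[0,0,1.5],[0,0,2],[0,0,3],[0,0,3],[0,0,1],[0,0,0]], "grip": [4,4.2,4.2,4.2,4.2,4.2,4.2,4.2,4.2,4.2]}}

```text
time_s: 37.67
position: [580.2, -23.0, 189.8]
tool_rot: [0.755, -0.062, 0.648, 0.072]
wrist_force: [-0.0, 0.8, -1.0]
width: 41.7
```

Run:
```python
from h import *
im,o=look('w37');im,o=look('w37');print(jc(o['position']))
im,o=look('s13','scene');a=im[...,::-1];x0,y0=255,185;s=9
b=cv2.convertScaleAbs(cv2.resize(a[y0:y0+60,x0:x0+60],None,fx=s,fy=s,interpolation=cv2.INTER_CUBIC),alpha=1.6)
cv2.imwrite('pics/s13d.png',b)
```

```text
w37 37.675 [580.2 -23.  189.8] [-0.189  0.982 -0.001] F [-0.   0.8 -1. ] w 41.69136732493847
w37 37.725 [579.6 -23.  188.8] [-0.189  0.982 -0.   ] F [ 0.8  0.1 -0.8] w 41.97414042573356
[-84.92700152 -39.02252412 188.79872629]
s13 37.775 [579.3 -23.  188.3] [-0.189  0.982 -0.   ] F [-0.6 -0.2 -0.1] w 42.07462736601913
```

View pics/w37.png

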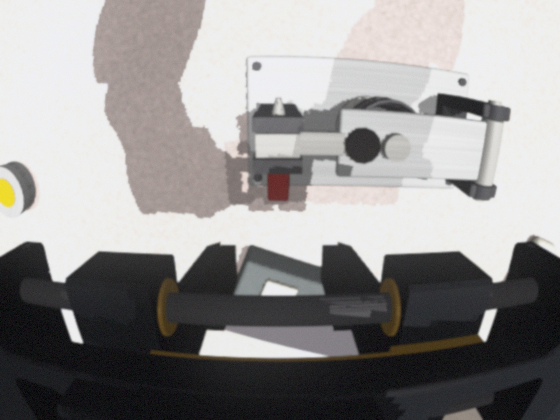

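View pics/s13d.png

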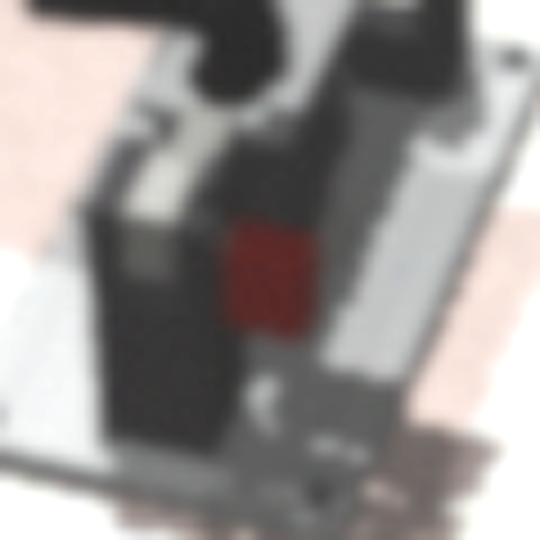

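Call:
{"api": "play_rows", "payload": {"twist": [[-0.0095,0.049,0],[-0.0095,0.049,0],[-0.0095,0.049,0],[0,0,0],[0,0,0],[0,0,0],[0,0,0],[0,0,0]], "dp": [[0,0,0],[-1.2,1.3,0],[-1.2,1.3,0],[-1.2,1.3,0],[-1.3,1.25,0],[0,0,-2],[0,0,-2],[0,0,0]], "grip": [4,2,0,0,0,0,0,0]}}

```text
time_s: 38.83
position: [529.0, 28.5, 148.0]
tool_rot: [0.703, -0.068, 0.705, 0.067]
wrist_force: [-0.0, 0.4, 0.2]
width: 0.3
```

Run:
```python
from h import *
im,o=look('w38');im,o=look('w38');print(jc(o['position']),q2R(o['tool_rot']).round(3)[:,0])
J=lambda x,y,z:O+x*ex+y*ey+z*ez
print(wproj(J(-25,0,106),o))
```

```text
w38 38.825 [529.   28.5 148. ] [-0.189  0.982 -0.   ] F [-0.   0.4  0.2] w 0.25608720935533247
w38 38.875 [529.9  28.6 148.8] [-0.189  0.982 -0.001] F [-0.5  0.2 -1.3] w -0.16069881478214845
[-2.48868099e+01  3.19714198e-02  1.48835531e+02] [-0.001 -0.001 -1.   ]
[276.97115795 232.48165098]
```

View pics/w38.png

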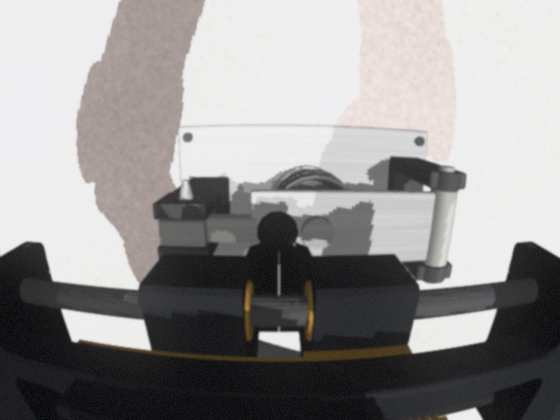

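Call:
{"api": "play_rows", "payload": {"twist": [[0,0,0],[0,0,0],[0,0,0],[0,0,0],[0,0,0],[0,0,0]], "dp": [[0,0,-2],[0,0,-1.4],[0,0,-0.4],[0,0,-0.3],[0,0,-0.3],[0,0,0]], "grip": [0,0,0,0,0,0]}}

```text
time_s: 39.67
position: [531.3, 28.4, 105.6]
tool_rot: [0.705, -0.067, 0.703, 0.067]
wrist_force: [-0.6, -0.6, 4.3]
width: 0.5
```

Call:
{"api": "play_rows", "payload": {"twist": [[0,0,0],[0,0,0],[0,0,0],[0,0,0]], "dp": [[0,0,-0.15],[0,0,-0.15],[0,0,-0.15],[0,0,0]], "grip": [0,0,0,0]}}

```text
time_s: 40.17
position: [531.4, 28.3, 104.2]
tool_rot: [0.705, -0.067, 0.703, 0.067]
wrist_force: [-7.1, 0.2, 33.9]
width: 0.3
```

Call:
{"api": "play_rows", "payload": {"twist": [[0,0,0],[0,0,0],[0,0,0]], "dp": [[-0.05,0,0.13],[0,0,0],[0,0,0]], "grip": [0,0,0]}}

```text
time_s: 40.55
position: [531.4, 28.3, 104.3]
tool_rot: [0.705, -0.067, 0.703, 0.067]
wrist_force: [-3.2, -0.8, 21.3]
width: 0.6
```

Run:
```python
from h import *
im,o=look('w39');print(jc(o['position']))
im,o=look('s14','scene');a=im[...,::-1];x0,y0=255,170;s=8
b=cv2.convertScaleAbs(cv2.resize(a[y0:y0+75,x0:x0+75],None,fx=s,fy=s,interpolation=cv2.INTER_CUBIC),alpha=1.6)
cv2.imwrite('pics/s14d.png',b)
for i in range(3):
  im,o=look('t14','top')
```

```text
w39 40.55 [531.4  28.3 104.3] [-0.189  0.982 -0.001] F [-3.2 -0.8 21.3] w 0.6014446278820149
[-25.38903444  -1.3912552  104.32292119]
s14 40.6 [531.4  28.3 104.4] [-0.189  0.982 -0.001] F [-4.  -0.4 21.5] w 0.4951053920756786
t14 40.65 [531.4  28.3 104.3] [-0.189  0.982 -0.001] F [-3.3 -0.5 21.4] w 0.6726903109286143
t14 40.7 [531.4  28.3 104.3] [-0.189  0.982 -0.001] F [-4.2 -0.6 20.8] w 0.1684278836028928
t14 40.75 [531.4  28.3 104.3] [-0.189  0.982 -0.001] F [-3.5 -1.2 21.8] w 0.2810701295558746
```

View pics/s14d.png

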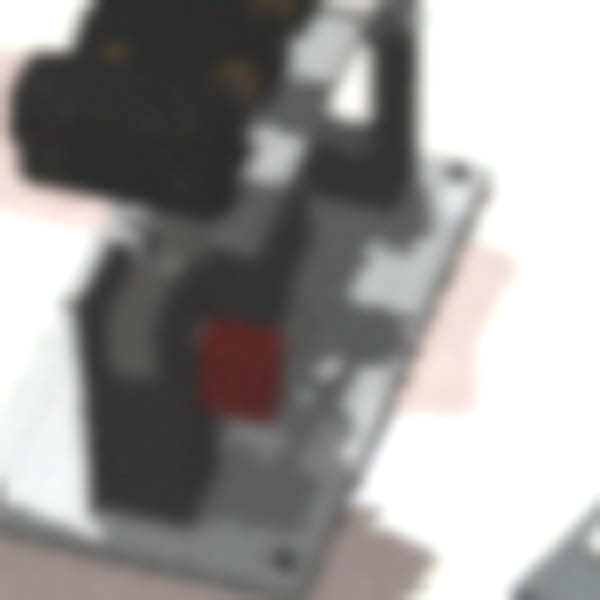

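View pics/w39.png

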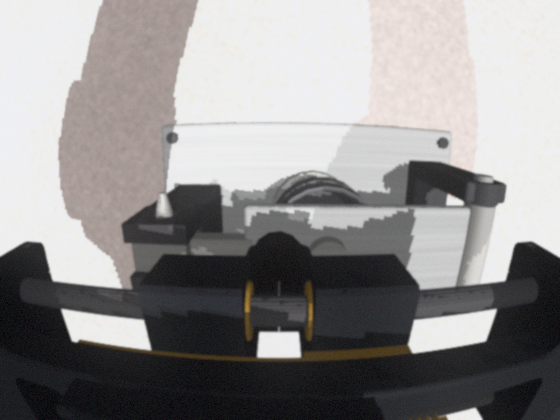

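Run:
```python
from h import *
print(get_obs()['wrist_force']); print(sign_off())
```

```text
[-3.85996682 -1.00151182 21.29423857]
the job is handed in; nothing more can be done
None
```

I nested the loose cup, swung the bar shut, pushed the pin home and handed the job in at about 41 s, with closed fingers still pressing on the bar pad.

- **Nesting:** the fingertips met the base cup's rim (13 N), so I released the cup a few millimetres above its seat and it dropped in. Pictures showed it upright at nested height. The pair looked about 2 mm off where I first measured the base cup, within the 4 and 6 mm limits. I did not look again after the bar closed over the cups.
- **Bar:** I pushed it over from behind with little force, and it sank shut into the fork by itself.
- **Pin:** it took three pushes to stay home:
  - **First push:** it reached contact at 4.5 N, but when I let go the tab swung round to hang down and the pin slid out about 4 mm.
  - **Second push:** I pushed it back from behind, and after I withdrew it had slid out about 18 mm.
  - **Third push:** I gripped the hanging tab, pushed until it met resistance at 5.7 N, and opened slowly.
- **Pin at the end:** the last scene picture shows the tab against the ear. The last wrist picture shows the tip through the far side.
- **Final press:** the wrist force is steady at about 21 N with the fingertips at 104.3 mm. Easing off from 34 N moved them only 0.1 mm, so the bar is on its stop. I had no direct reading of the bar's angle.

I saw no sign that the response box, tin or mouse had been touched, but I did not measure their positions again at the end.

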